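# Fit the missing brake-shoe return spring

## Task

On the drum brake lying on the bench, one shoe still lacks its return spring: take the new spring from the top of the carton, hook its bent end down into the hole in that shoe's web, then stretch it and set its eye over the anchor pin, fully down below the pin's head, like the spring already fitted on the other shoe. Let go so that the spring holds the shoe home against the pin. Do not overstretch the spring, that ruins it, and leave everything else on the bench where it is.

Things in the scene. Friction and masses are not known exactly. Their poses are not given: they have to be found in the camera images.
- brake: Drum brake, 332 mm across, bolted face up: two crescent shoes, each a level web (6 mm plate, top 36 mm above the bench) with a dark lining on its outer edge (top at 58 mm, starting 85 mm to either side of the pin). Above web level besides: hold-down cups (52 mm), lower spring and star wheel at the -x end (48 mm), fitted spring on the -y web (52 mm). Origin: centre, on the bench; x to the anchor pin, y to the shoe without spring.
- pin (a point): Anchor pin, upright steel post 115 mm from the brake's centre. Point: on its axis at the foot of its neck, 36.5 mm above the bench, level with the top of the fitted eye, on which the new eye comes to lie. Above it: neck 12 mm across, 7.5 mm high; then a head 16 mm across, bevelled to 11 mm at its top, which is 15 mm above the point. Under the head's lip a stretched eye cannot slip off. Axes as the brake's.
- hole (a point): Spring hole in the web of the shoe without spring: 13 mm across, straight down through the 6 mm web, 123 mm from the pin when the shoe is home. Point: its centre at the web's top face, 36 mm above the bench; free below the web for 20 mm.
- shoe (a joint): Turn (rad) of the shoe without spring about its end far from the pin: 0 home against the pin, growing outward to at most 0.05; at the hole 0.01 is 1.9 mm. Starts slightly out; 1.6 N along the spring's line pulls it home.
- spring: New steel tension spring, hook end. Coil 16 mm across from x = 11 to 80 mm, axis 8 mm above the origin; bent-down hook at one end, flat-lying round eye at the other. Origin: where the hook's wire crosses the level of the coil's underside; x along the spring to the eye, z up. Starts lying on the carton, hook hanging over the edge. It does not bend, only lengthens; 90 g.
- hook_tip (a point): Lowest point of the spring's hook: 4 mm wire that goes down at the origin to 13 mm below the coil's underside, the tip leaning 3 mm towards the eye.
- grip (a point): Middle of the last 28 mm of coil before the eye, on the coil's axis, 33.5 mm from the eye's centre. These turns stay tight and move with the eye: the place to hold the spring, across its 15 mm width, to hook and to stretch it. Axes as the spring's.
- eye (a point): Centre of the spring's eye: ring of 4 mm wire, 21 mm clear inside, 30 mm outside, its underside flush with the coil's underside; point at the wire's mid-height, 2 mm above that. 100 mm from the hook along x when unstretched. Axes as the spring's.
- spring_end (a joint): Stretch of the spring (m), 0 when free. Pull: 4 N as it begins to open, plus 0.4 N per mm. About 16 mm when fitted; bringing the eye centrally over the pin's head takes about 20 mm; beyond 36 mm it is overstretched and scrap.
- carton: Heavy closed cardboard carton that carries the spring at the start: 130 x 105 mm, 50 mm high, fixed. Origin at the middle of its underside; the hook hangs over its -x edge.
- cleaner_can: bystander, not to be moved: the aerosol can, 66 mm across, 191 mm tall, standing; origin at the middle of its underside
- tape_roll: bystander, not to be moved: the roll of masking tape, 110 mm across, 36 mm high, lying flat; origin at the middle of its underside
- screwdriver: bystander, not to be moved: the screwdriver, 200 mm long, lying
- hammer: bystander, not to be moved: the hammer, lying
- ratchet: bystander, not to be moved: the ratchet handle, 200 mm long, lying
- sanding_block: bystander, not to be moved: the cork sanding block, 120 x 65 x 30 mm; origin at the middle of its underside
- grease_jar: bystander, not to be moved: the white jar with a black cap, 72 mm across, 65 mm tall; origin at the middle of its underside
- bearing: bystander, not to be moved: the loose wheel bearing, 60 mm across, 16 mm high, lying flat by the brake; origin at the middle of its underside
Not all that is in view belongs to the job. Leave any blue look-alike of the spring alone.

How it is judged:
On the way, in this order (a step that is already met when the one before it is completed fails the run):
1. the hook is down in the hole of the shoe's web (z of hook_tip in the frame of hole below -0.008 m and horizontal distance between hook_tip and hole below 0.01 m), for 0.2 s.
2. the eye is over the anchor pin, below its head, with the spring stretched and still hooked in the hole (all of step 1 and horizontal distance between eye and pin below 0.008 m and z of eye in the frame of pin between -0.003 and 0.006 m and value of joint spring_end above 0.011 m), for 0.2 s.
At the end, for the whole second after the job is handed in: Spring released and at rest: hook tip over 8 mm below the web's top and within 10 mm of the hole's axis; eye within 8 mm of the pin's axis, less than 6 mm above the pin point; spring level (tilt under 0.3 rad), stretched over 11 mm; shoe home (under 0.006 rad) (all of step 2 and value of joint shoe below 0.006 rad and linear speed of spring below 0.02 m/s and angle between spring's own z axis and vertical below 0.3 rad); the robot touches nothing.
It fails at once if the spring was overstretched (more than 36 mm) (value of joint spring_end above 0.036 m).
It fails at once if something else on the bench was moved (more than 25 mm) (distance of any of cleaner_can, tape_roll, screwdriver, hammer, ratchet, sanding_block, grease_jar, bearing from where it was at the start of the episode above 0.025 m).
It also fails if it takes over 42 s, if anything falls off the work surface, if the arm or the gripper's body presses on something with over 40 N, if the wrist force passes 120 N, or if a joint passes its speed limit or range.

## Robot

A 6-joint arm with a two-finger parallel gripper is mounted at the origin on the work surface. World frame = base frame: x ahead of the robot, y to its left, z up, the work surface at z = 0. Lengths are in m, angles in rad, forces in N, time in s.
With the tool pointing down it reaches from about 0.35 to 0.775 m from the base axis. Payload 7.3 kg.
Tool frame: the origin (TCP) lies at the very end of the fingers, on their centre line; the grasp point (between the pads) lies 19 mm behind it; x points along the fingers, y is the direction in which the jaws open and shut, and the axes are right-handed (so a half turn about x gives the same grasp; the last joint's range is limited). The gripper opens to 92 mm and grips with 3 to 60 N. Pads are 19 mm wide; open, the fingers measure 130 mm over their backs; the gripper's body (75 mm by 190 mm) begins 47 mm behind the grasp point.
Start: joints at [1.071, 0.342, 1.524, -0, 1.275, -0.146], TCP at [0.182, 0.493, 0.227] pointing down, gripper open.
Joint ranges: [-2.53, 2.53], [-0.77, 2.02], [0.04, 2.7], [-1, 4.14], [0.28, 2.66], [-3.11, 3.11]. Speed limits (rad/s): [2.57, 2.57, 3.14, 3.14, 3.14, 3.14].

## Interface

Orientations are given as [roll, pitch, yaw] about the fixed x, y, z axes, in that order (R = Rz(yaw) Ry(pitch) Rx(roll)).
In Python, from cell import robot gives the robot as it stands.
- The arm moves only by the tool play_rows, never from a script. Its argument "moves" is a list that holds one entry, the list of rows, each a list of 5 numbers: the shift along the tool's x, y, z in m, then the turn about the tool's x in degrees, then the opening, from -1 (shut) to 1 (fully open), so that 0 is half open. A call has exactly 10 rows; each row shifts and turns the pose as measured when the row begins, along the tool's axes as they then stand; what a row does not reach is not made up. A row lasts 1/10 s, in which the tool goes at most 50 mm and 8.59 degrees, less where a joint would pass 70% of its speed; a pose out of reach is approached as far as the arm can. A call with a gripper value outside its range is refused whole. The fingers move at their own pace and stop on an object; "grip_force" is the grip in N (left out, the last holds). Time passes only in rows, so rows that do not move let the fingers close, or fill a call up. It gives the time, the measured TCP pose, the force and the opening at its end, in the units of the state.
- robot.observe(): the state, without advancing time (a new reading comes with each control period).
- robot.read_camera(name): name is "scene" or "top"; returns the picture (420x560x3 uint8, red, green, blue); there is no depth.
- robot.get_calibration(name): a dict with "mtx" (3x3 intrinsics, pixels), "k1" (the pictures are not rectified: a ray, as slopes to the right and down, at radius r is drawn at 1 + k1 r^2 times it, then the intrinsics apply), "view" (4x4, takes a point from world to camera coordinates). Camera axes: x right, y up, looking along -z (the intrinsics and any distortion apply to the point x, -y, -z); pixel columns grow to the right and rows downward; lengths in m; the calibration is good to about 2 mm. A picture is of the moment at which its call begins. get_calibration takes no time and is no camera call.
- robot.hand_in(): hands the job in, once; it reports no verdict.
Trained networks look in the newest picture that a camera, given by its name, has taken for a name from the list of things; names that differ only in an ending like _2 or _b are one class to them, and where a whole thing is asked for, a point or a joint stands for the part that bears it (a point fixed in the world has none). Each returns a list of dicts, best first, with "score" (0 to 1); they miss things now and then, are a little off and sometimes report something else, mostly with a low value. They report only what shows in the picture. A call takes as long as a camera call. They do not tell look-alikes from the thing itself.
- robot.spot_in(camera, label): "point" ([column, row] in pixels, amid what is visible of it).
The state is a dict: "time": time; "qpos": joint angles; "qvel": joint speeds; "joint_efforts": joint torques, N m; "tool_pos": TCP position; "tool_rot": TCP orientation; "contact_force": force on the tool from outside, world axes, zero at the start; "torque": the same for the moment, N m; "opening": finger opening in m.
Only numpy, scipy, OpenCV 4.12 (cv2) and the standard library are available. Lean on these libraries where they do the work, as an engineer would, in place of code of your own. Each camera call takes 0.05 s, during which the arm holds its last target.

## Working session

There is one attempt and no reset: what is moved stays moved. The work goes in short steps, Python scripts to look and compute and a tool call to move; the robot and the scene stay as the last step left them, time stands still between calls to the robot, and variables do not carry over. Pictures are saved under pics/ and viewed, and the job is handed in when it is done.

Besides the shell and the picture viewer there is one more tool, called after "Request:" by a JSON object that holds its "method" and its "body". play_rows: Moves the arm, as the interface text tells. Its arguments: {"type":"object","properties":{"moves":{"type":"array"},"grip_force":{"type":"number"}},"required":["moves"]}

```bash
ls; mkdir -p pics; python3 - <<'E'
from cell import robot
import cv2
for n in ("scene","top"):
    im=robot.read_camera(n); cv2.imwrite(f"pics/{n}0.png",im[:,:,::-1])
    c=robot.get_calibration(n); print(n,c)
print(robot.observe())
for n in ("scene","top"):
    for l in ("pin","hole","hook_tip","grip","eye","spring","carton","brake"):
        print(n,l,[(([round(v) for v in d["point"]]),round(d["score"],2)) for d in robot.spot_in(n,l)])
E
```

```text
pics
scene {'mtx': array([[468.31633217,   0.        , 280.2708504 ],
       [  0.        , 468.31633217, 197.70106341],
       [  0.        ,   0.        ,   1.        ]]), 'k1': -0.11910075259265634, 'view': array([[-0.7593081 ,  0.65071368, -0.00478707,  0.39880344],
       [-0.39743758, -0.45791392,  0.79520954,  0.12024395],
       [ 0.51526166,  0.60571161,  0.60631582, -1.6109775 ],
       [ 0.        ,  0.        ,  0.        ,  1.        ]])}
top {'mtx': array([[440.88913196,   0.        , 275.94581202],
       [  0.        , 440.88913196, 212.0621857 ],
       [  0.        ,   0.        ,   1.        ]]), 'k1': 0.042399242123909574, 'view': array([[ 0.02212787, -0.99974799,  0.00378426, -0.07492749],
       [ 0.99826848,  0.02230115,  0.05443061, -0.45417023],
       [-0.05450129,  0.00257327,  0.99851038, -1.37926199],
       [ 0.        ,  0.        ,  0.        ,  1.        ]])}
{'time': 0.1, 'qpos': array([ 1.07100709e+00,  3.42636861e-01,  1.52490479e+00,  3.26573362e-06,
        1.27540178e+00, -1.46009808e-01]), 'qvel': array([ 0.0001178 , -0.00305861, -0.00033055,  
[... 419 characters left out ...]
'opening': 0.09173900188222327}
scene pin [([288, 243], 0.79), ([293, 191], 0.38)]
scene hole [([251, 225], 0.89), ([196, 245], 0.45)]
scene hook_tip [([239, 173], 0.51)]
scene grip [([230, 174], 0.47)]
scene eye [([228, 175], 0.45)]
scene spring [([240, 170], 0.54)]
scene carton [([225, 181], 0.73)]
scene brake [([284, 247], 0.7)]
top pin [([236, 175], 0.79)]
top hole [([263, 164], 0.88)]
top hook_tip [([336, 198], 0.73), ([352, 288], 0.58)]
top grip [([334, 191], 0.64), ([343, 277], 0.55)]
top eye [([330, 189], 0.64), ([346, 277], 0.49)]
top spring [([335, 197], 0.72), ([349, 286], 0.44), ([325, 110], 0.37)]
top carton [([342, 190], 0.82)]
top brake [([236, 177], 0.89), ([130, 198], 0.37)]
```

View pics/scene0.png

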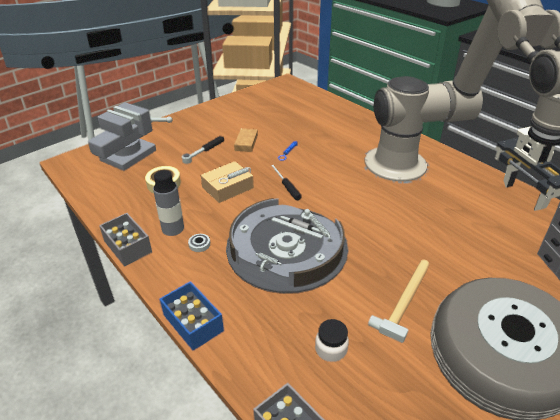

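View pics/top0.png

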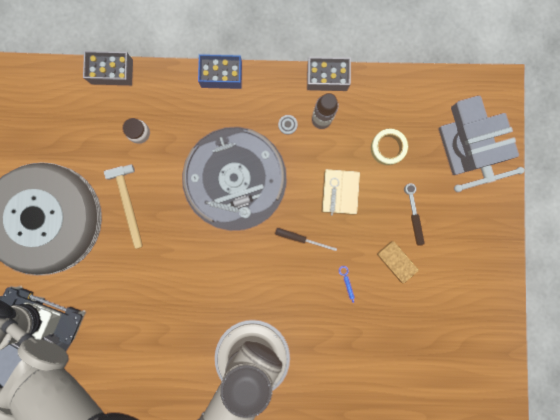

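```bash
python3 - <<'E'
import cv2
t=cv2.imread("pics/top0.png"); s=cv2.imread("pics/scene0.png")
cv2.imwrite("pics/t_brake.png",cv2.resize(t[80:270,140:390],None,fx=3.2,fy=3.1,interpolation=cv2.INTER_CUBIC)[:600,:800])
cv2.imwrite("pics/s_brake.png",cv2.resize(s[140:300,180:393],None,fx=3.75,fy=3.75,interpolation=cv2.INTER_CUBIC)[:600,:800])
E
```

```text
(no output)
```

View pics/t_brake.png

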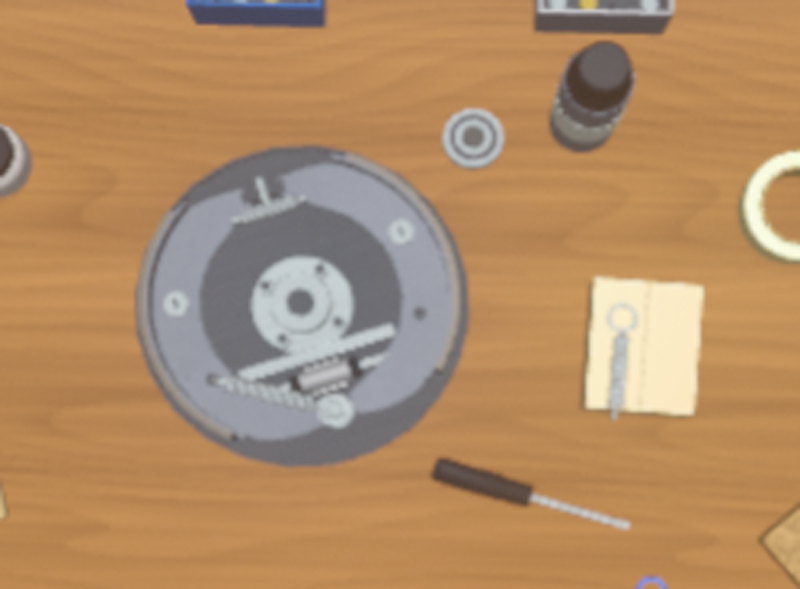

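View pics/s_brake.png

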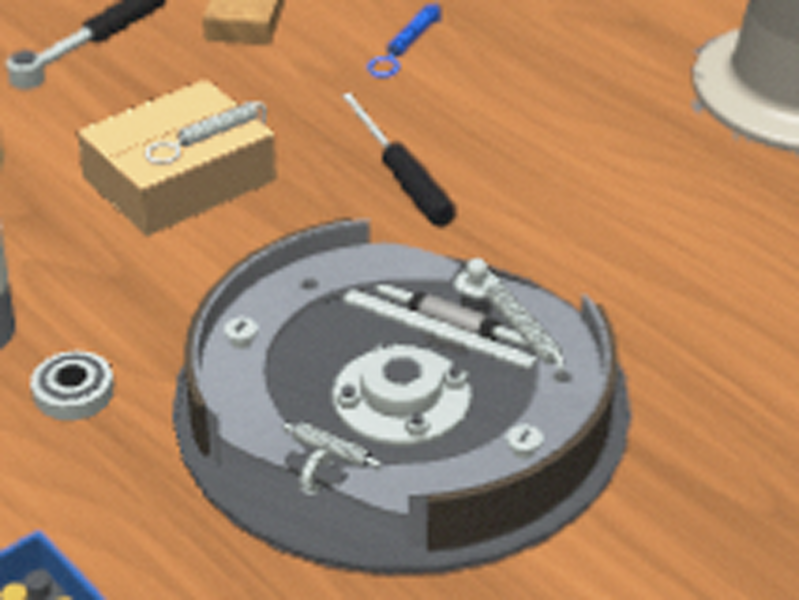

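The silver spring on the carton (top 333,198; scene 236,174) is the new one: it lies on the carton with its hook over the edge. The blue look-alike lies on the bench (top 346,283; scene 288,150), and a third silver one is fitted on the brake. Next I'll enlarge for precise pixels.

```bash
cat > h.py <<'E'
import numpy as np, cv2
from scipy.optimize import least_squares
from cell import robot
C={n:robot.get_calibration(n) for n in ("scene","top")}
def proj(n,P):
    c=C[n]; P=np.atleast_2d(P); q=(c["view"][:3,:3]@P.T).T+c["view"][:3,3]
    a=np.c_[q[:,0],-q[:,1]]/(-q[:,2:3]); r2=(a**2).sum(1,keepdims=True); a=a*(1+c["k1"]*r2)
    return a*c["mtx"][0,0]+c["mtx"][:2,2]
def ray(n,uv):
    c=C[n]; a=(np.array(uv,float)-c["mtx"][:2,2])/c["mtx"][0,0]; b=a.copy()
    for _ in range(30): b=a/(1+c["k1"]*(b@b))
    d=c["view"][:3,:3].T@np.array([b[0],-b[1],-1]); o=-c["view"][:3,:3].T@c["view"][:3,3]
    return o,d/np.linalg.norm(d)
def atz(n,uv,z):
    o,d=ray(n,uv); return o+d*(z-o[2])/d[2]
def tri(us,ut):
    A=np.zeros((3,3));b=np.zeros(3); rs=[ray("scene",us),ray("top",ut)]
    for o,d in rs:
        M=np.eye(3)-np.outer(d,d); A+=M;b+=M@o
    X=np.linalg.solve(A,b); return X,[np.linalg.norm((np.eye(3)-np.outer(d,d))@(X-o)) for o,d in rs]
def crop(im,x0,y0,w,h,f,name,grid=10):
    o=cv2.resize(im[y0:y0+h,x0:x0+w],None,fx=f,fy=f,interpolation=cv2.INTER_CUBIC)
    if o.ndim==3:o=o.copy()
    for x in range(x0-x0%grid+grid,x0+w,grid):
        X=int((x-x0+.5)*f);cv2.line(o,(X,0),(X,6),(0,0,255),1);cv2.putText(o,str(x),(X-10,16),0,.35,(0,0,255),1)
    for y in range(y0-y0%grid+grid,y0+h,grid):
        Y=int((y-y0+.5)*f);cv2.line(o,(0,Y),(6,Y),(0,0,255),1);cv2.putText(o,str(y),(8,Y+4),0,.35,(0,0,255),1)
    cv2.imwrite(name,o)
E
python3 - <<'E'
from h import *
t=cv2.imread("pics/top0.png"); s=cv2.imread("pics/scene0.png")
crop(t,225,150,65,70,8,"pics/a1.png");crop(t,310,160,60,65,9,"pics/a2.png")
crop(s,250,195,75,55,10,"pics/a3.png");crop(s,195,150,75,60,10,"pics/a4.png")
E
```

```text
(no output)
```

View pics/a1.png

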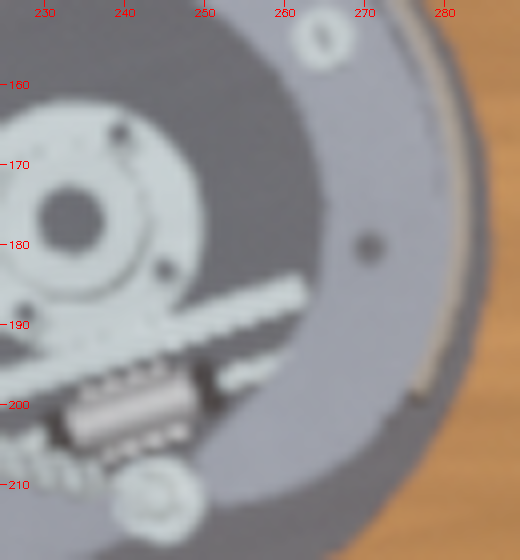

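View pics/a2.png

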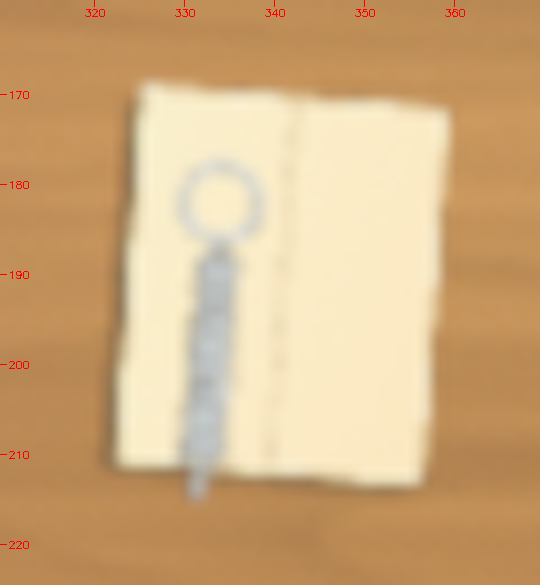

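View pics/a3.png

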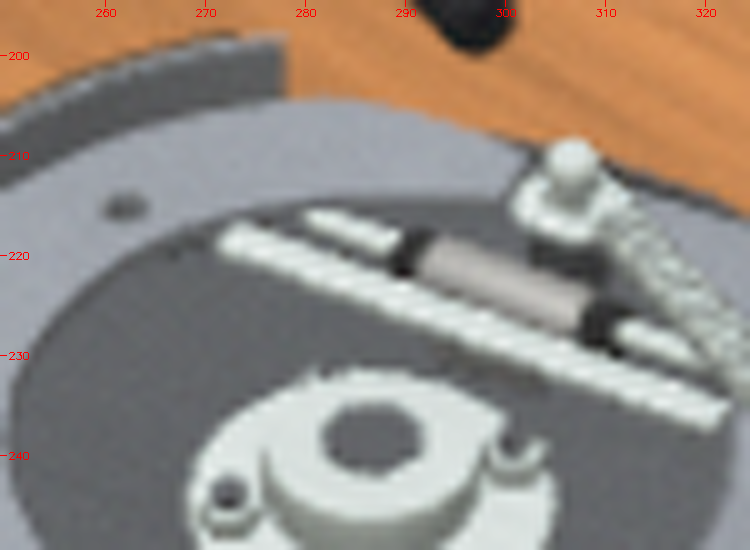

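View pics/a4.png

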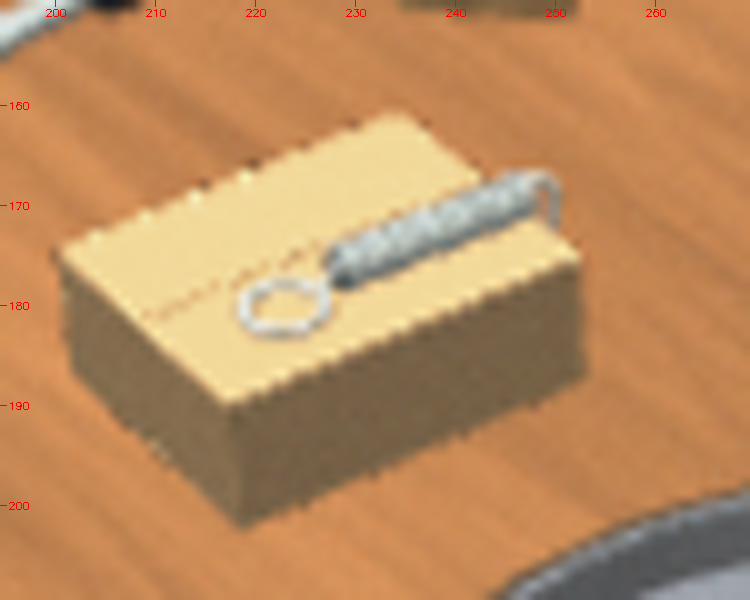

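```bash
python3 - <<'E'
from h import *
np.set_printoptions(precision=4,suppress=True)
for n,s,t in (("eye",(222.8,180.2),(334,182)),("pinhead",(306.8,210.2),(244.4,211.3)),("hole",(262,215.2),(270.5,180.3)),("hub",(286.7,238),(233.3,177.2)),
 ("cornerNW",(234.2,160.8),(357,213.2)),("corner2",(252,175.5),(322.5,211.3)),("corner3",(217.5,190),(325.3,169)),("c4",(200.7,175),(359.5,171.7))):
    print(n,*tri(s,t))
for n,u,z in (("eye",(334,182),.052),("coil a",(333.6,190),.066),("coil b",(332,210),.066),("hooktop",(331.3,213.5),.066),("pin",(244.4,211.3),.0515),("ring",(244.3,211.5),.036),("hole",(270.5,180.3),.036),("hub",(233.3,177.2),.04)):
    print(n,atz("top",u,z))
for n,u,z in (("eye",(222.8,180.2),.052),("pin",(306.8,210.2),.0485),("hole",(262,215.2),.036)):
    print("s",n,atz("scene",u,z))
E
```

```text
eye [ 0.5506 -0.2416  0.0526] [np.float64(0.0005920055182813586), np.float64(0.0005920055182811386)]
pinhead [0.4538 0.0323 0.0496] [np.float64(0.00017658057875691755), np.float64(0.00017658057875697463)]
hole [ 0.5534 -0.0459  0.0363] [np.float64(0.00048316689224444954), np.float64(0.0004831668922444102)]
hub [0.5612 0.0701 0.0332] [np.float64(0.0008585283452691665), np.float64(0.0008585283452692517)]
cornerNW [ 0.4557 -0.3137  0.0485] [np.float64(0.00011849438822871207), np.float64(0.00011849438822863298)]
corner2 [ 0.4607 -0.2091  0.0463] [np.float64(0.0016441360349793942), np.float64(0.0016441360349794575)]
corner3 [ 0.5902 -0.2141  0.0496] [np.float64(9.901879172339954e-06), np.float64(9.901879172438768e-06)]
c4 [ 0.5837 -0.3195  0.047 ] [np.float64(0.0009499456343471323), np.float64(0.000949945634347102)]
eye [ 0.5502 -0.2413  0.052 ]
coil a [ 0.5239 -0.2386  0.066 ]
coil b [ 0.4629 -0.2346  0.066 ]
hooktop [ 0.4522 -0.2327  0.066 ]
pin [0.4538 0.0321 0.0515]
ring [0.454  0.0334 0.036 ]
hole [ 0.5531 -0.0456  0.036 ]
hub [0.5596 0.07   0.04  ]
s eye [ 0.5504 -0.2428  0.052 ]
s pin [0.4527 0.0315 0.0485]
s hole [ 0.5535 -0.0466  0.036 ]
```

```bash
cat >> h.py <<'E'
from scipy.spatial.transform import Rotation as Rn
def pose():
    o=robot.observe(); R=Rn.from_euler("xyz",o["tool_rot"]).as_matrix(); return o,np.array(o["tool_pos"]),R
def yaw():  # world yaw of tool y axis in deg
    o,p,R=pose(); return np.degrees(np.arctan2(R[1,1],R[0,1]))
E
python3 - <<'E'
from h import *
o,p,R=pose(); print(p,np.round(R,3),yaw(),o["qpos"],np.degrees(o["qpos"][[0,5]]),o["time"])
E
```

```text
[0.18187322 0.49250879 0.2267692 ] [[ 0.     0.346  0.938]
 [ 0.     0.938 -0.346]
 [-1.     0.     0.   ]] 69.7301757135283 [ 1.07101828e+00  3.41939643e-01  1.52410761e+00 -9.07288007e-06
  1.27539309e+00 -1.46000228e-01] [61.36482741 -8.36519687] 0.9
```

```bash
cat >> h.py <<'E'
def plan(target,yawt,n,g):
    "rows from the present pose to target (world) and tool-y yaw (deg), n rows"
    o,p,R=pose(); d=(np.array(target)-p)/n; y0=np.degrees(np.arctan2(R[1,1],R[0,1]))
    dy=(yawt-y0); dy=dy if abs(dy)<=180 else dy-360*np.sign(dy)
    rows=[]
    for k in range(n):
        a=np.radians(y0+dy*k/n); ty=np.array([np.cos(a),np.sin(a),0]); tx=np.array([0,0,-1.]); tz=np.cross(tx,ty)
        rows.append([round(float(d@tx),4),round(float(d@ty),4),round(float(d@tz),4),round(-dy/n,2),g])
    print("t",o["time"],"p",p.round(4),"yaw",round(y0,2)); 
    for r in rows: print(r,end=", ")
    print()
E
python3 - <<'E'
from h import *
plan((.517,-.239,.16),-95,20,-.2)
E
```

```text
t 0.9 p [0.1819 0.4925 0.2268] yaw 69.73
[0.0033, -0.0285, 0.0284, np.float64(8.24), -0.2], [0.0033, -0.0241, 0.0322, np.float64(8.24), -0.2], [0.0033, -0.0193, 0.0353, np.float64(8.24), -0.2], [0.0033, -0.014, 0.0377, np.float64(8.24), -0.2], [0.0033, -0.0085, 0.0393, np.float64(8.24), -0.2], [0.0033, -0.0028, 0.0401, np.float64(8.24), -0.2], [0.0033, 0.003, 0.0401, np.float64(8.24), -0.2], [0.0033, 0.0087, 0.0393, np.float64(8.24), -0.2], [0.0033, 0.0143, 0.0376, np.float64(8.24), -0.2], [0.0033, 0.0195, 0.0352, np.float64(8.24), -0.2], [0.0033, 0.0244, 0.032, np.float64(8.24), -0.2], [0.0033, 0.0287, 0.0282, np.float64(8.24), -0.2], [0.0033, 0.0324, 0.0238, np.float64(8.24), -0.2], [0.0033, 0.0355, 0.0189, np.float64(8.24), -0.2], [0.0033, 0.0379, 0.0136, np.float64(8.24), -0.2], [0.0033, 0.0394, 0.0081, np.float64(8.24), -0.2], [0.0033, 0.0402, 0.0023, np.float64(8.24), -0.2], [0.0033, 0.0401, -0.0034, np.float64(8.24), -0.2], [0.0033, 0.0392, -0.0091, np.float64(8.24), -0.2], [0.0033, 0.0375, -0.0147, np.float64(8.24), -0.2],
```

Request:
{"method": "play_rows", "body": {"moves": [[[0.003, -0.028, 0.028, 8.2, -0.2], [0.003, -0.024, 0.032, 8.2, -0.2], [0.003, -0.019, 0.035, 8.2, -0.2], [0.003, -0.014, 0.038, 8.2, -0.2], [0.003, -0.008, 0.039, 8.2, -0.2], [0.003, -0.003, 0.04, 8.2, -0.2], [0.003, 0.003, 0.04, 8.2, -0.2], [0.003, 0.009, 0.039, 8.2, -0.2], [0.003, 0.014, 0.038, 8.2, -0.2], [0.003, 0.02, 0.035, 8.2, -0.2]]], "grip_force": 50}}

```text
time: 1.9
tool_pos: [0.3471, 0.117, 0.1961]
tool_rot: [2.471, 1.563, 0.639]
contact_force: [0.6, -0.1, 0.0]
opening: 0.0367
```

```bash
python3 - <<'E'
from h import *
plan((.517,-.239,.12),-95,14,-.2)
E
```

```text
t 1.9 p [0.3471 0.117  0.1961] yaw -14.94
[0.0054, 0.0183, 0.0214, np.float64(5.72), -0.2], [0.0054, 0.0203, 0.0195, np.float64(5.72), -0.2], [0.0054, 0.0222, 0.0174, np.float64(5.72), -0.2], [0.0054, 0.0238, 0.0151, np.float64(5.72), -0.2], [0.0054, 0.0252, 0.0127, np.float64(5.72), -0.2], [0.0054, 0.0263, 0.0101, np.float64(5.72), -0.2], [0.0054, 0.0272, 0.0074, np.float64(5.72), -0.2], [0.0054, 0.0278, 0.0047, np.float64(5.72), -0.2], [0.0054, 0.0281, 0.0019, np.float64(5.72), -0.2], [0.0054, 0.0282, -0.0009, np.float64(5.72), -0.2], [0.0054, 0.0279, -0.0037, np.float64(5.72), -0.2], [0.0054, 0.0274, -0.0065, np.float64(5.72), -0.2], [0.0054, 0.0266, -0.0092, np.float64(5.72), -0.2], [0.0054, 0.0256, -0.0118, np.float64(5.72), -0.2],
```

```bash
python3 - <<'E'
from h import *
plan((.517,-.239,.12),-95,10,-.2)
E
```

```text
t 1.9 p [0.3471 0.117  0.1961] yaw -14.94
[0.0076, 0.0256, 0.03, np.float64(8.01), -0.2], [0.0076, 0.0295, 0.0262, np.float64(8.01), -0.2], [0.0076, 0.0329, 0.0218, np.float64(8.01), -0.2], [0.0076, 0.0356, 0.017, np.float64(8.01), -0.2], [0.0076, 0.0376, 0.0119, np.float64(8.01), -0.2], [0.0076, 0.0389, 0.0065, np.float64(8.01), -0.2], [0.0076, 0.0394, 0.001, np.float64(8.01), -0.2], [0.0076, 0.0392, -0.0045, np.float64(8.01), -0.2], [0.0076, 0.0382, -0.0099, np.float64(8.01), -0.2], [0.0076, 0.0364, -0.0151, np.float64(8.01), -0.2],
```

Request:
{"method": "play_rows", "body": {"moves": [[[0.008, 0.026, 0.03, 8.0, -0.2], [0.008, 0.03, 0.026, 8.0, -0.2], [0.008, 0.033, 0.022, 8.0, -0.2], [0.008, 0.036, 0.017, 8.0, -0.2], [0.008, 0.038, 0.012, 8.0, -0.2], [0.008, 0.039, 0.006, 8.0, -0.2], [0.008, 0.039, 0.001, 8.0, -0.2], [0.008, 0.039, -0.004, 8.0, -0.2], [0.008, 0.038, -0.01, 8.0, -0.2], [0.008, 0.036, -0.015, 8.0, -0.2]]]}}

```text
time: 2.9
tool_pos: [0.515, -0.2608, 0.1155]
tool_rot: [-2.721, 1.556, 0.271]
contact_force: [0.3, -1.3, 0.4]
opening: 0.0366
```

```bash
python3 - <<'E'
from h import *
s=robot.read_camera("scene")[:,:,::-1].copy();t=robot.read_camera("top")[:,:,::-1].copy()
cv2.imwrite("pics/s1.png",s);cv2.imwrite("pics/t1.png",t)
crop(s,190,100,100,100,6,"pics/b1.png");crop(t,290,140,90,90,6,"pics/b2.png")
plan((.517,-.239,.09),-95,3,-.2)
E
```

```text
t 3.0 p [ 0.5153 -0.2633  0.1143] yaw -98.63
[0.0081, -0.0081, 0.0007, np.float64(-1.21), -0.2], [0.0081, -0.0081, 0.0005, np.float64(-1.21), -0.2], [0.0081, -0.0081, 0.0003, np.float64(-1.21), -0.2],
```

View pics/b1.png

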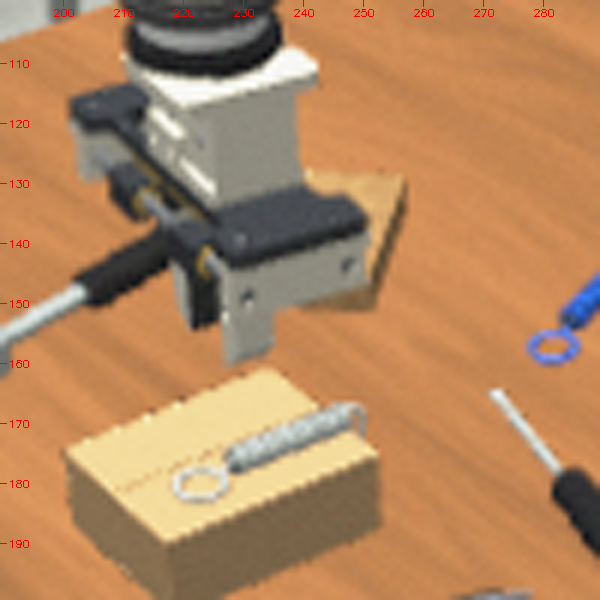

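View pics/b2.png

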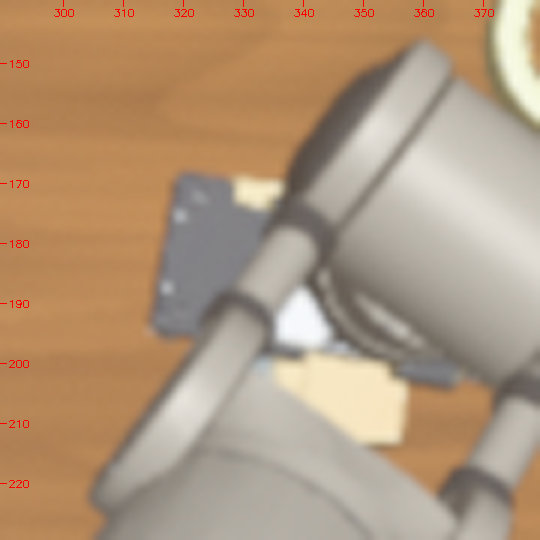

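The gripper hovers over the carton (finger seen at scene 229,159, spring 245,172) about 24 mm too far along -y. I'll correct that and go down.

Request:
{"method": "play_rows", "body": {"moves": [[[0.005, -0.008, 0.001, -1.2, -0.2], [0.005, -0.008, 0.0, -1.2, -0.2], [0.005, -0.008, 0.0, -1.2, -0.2], [0.004, 0, 0, 0, -0.2], [0.004, 0, 0, 0, -0.2], [0, 0, 0, 0, -0.2], [0, 0, 0, 0, -0.2], [0, 0, 0, 0, -0.2], [0, 0, 0, 0, -0.2], [0, 0, 0, 0, -0.2]]]}}

```text
time: 4.0
tool_pos: [0.5171, -0.2332, 0.0905]
tool_rot: [-2.801, 1.556, 0.266]
contact_force: [-0.4, -0.1, -0.1]
opening: 0.0368
```

```bash
python3 - <<'E'
from h import *
plan((.517,-.239,.0525),-95,10,-.2); print(robot.observe()["tool_rot"],pose()[2].round(3))
E
```

```text
t 4.0 p [ 0.5171 -0.2332  0.0905] yaw -94.27
[0.0038, 0.0006, -0.0, np.float64(0.07), -0.2], [0.0038, 0.0006, -0.0, np.float64(0.07), -0.2], [0.0038, 0.0006, -0.0, np.float64(0.07), -0.2], [0.0038, 0.0006, -0.0, np.float64(0.07), -0.2], [0.0038, 0.0006, -0.0, np.float64(0.07), -0.2], [0.0038, 0.0006, -0.0, np.float64(0.07), -0.2], [0.0038, 0.0006, -0.0, np.float64(0.07), -0.2], [0.0038, 0.0006, -0.0, np.float64(0.07), -0.2], [0.0038, 0.0006, -0.0, np.float64(0.07), -0.2], [0.0038, 0.0006, -0.0, np.float64(0.07), -0.2], 
[-2.80110707  1.55590903  0.26587497] [[ 0.014 -0.075 -0.997]
 [ 0.004 -0.997  0.075]
 [-1.    -0.005 -0.014]]
```

Request:
{"method": "play_rows", "body": {"moves": [[[0.006, 0.002, 0, 0, -0.2], [0.006, 0.002, 0, 0, -0.2], [0.006, 0.001, 0, 0.5, -0.2], [0.006, 0.001, 0, 0.2, -0.2], [0.004, 0, 0, 0, -0.2], [0.003, 0, 0, 0, -0.2], [0.002, 0, 0, 0, -0.2], [0.001, 0, 0, 0, -0.2], [0, 0, 0, 0, -0.2], [0, 0, 0, 0, -0.2]]]}}

```text
time: 5.0
tool_pos: [0.5169, -0.2399, 0.0528]
tool_rot: [-2.744, 1.556, 0.309]
contact_force: [-0.4, -0.7, 0.6]
opening: 0.0367
```

```bash
python3 - <<'E'
from h import *
s=robot.read_camera("scene")[:,:,::-1].copy()
crop(s,190,110,90,90,6.6,"pics/c1.png")
plan((.517,-.239,.0525),-95,1,-.2)
E
```

```text
t 5.05 p [ 0.5169 -0.2399  0.0529] yaw -95.08
[0.0004, -0.0009, -0.0, np.float64(-0.08), -0.2],
```

View pics/c1.png

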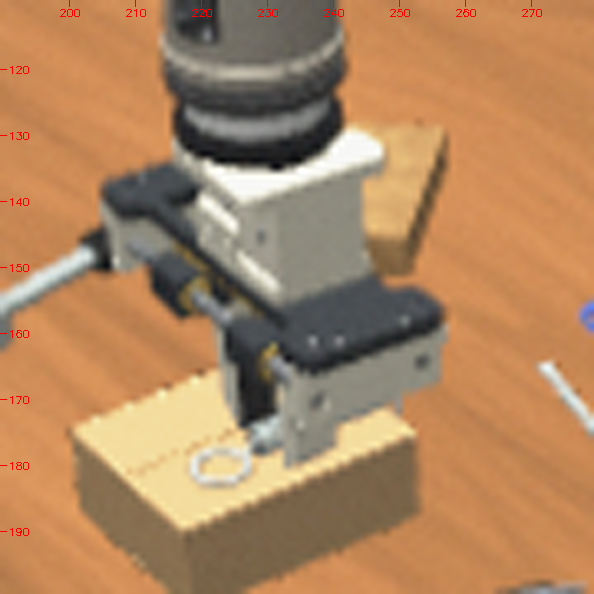

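The fingers straddle the coil just behind the eye (220,180). I'll close and lift.

Request:
{"method": "play_rows", "body": {"moves": [[[0, 0, 0, 0, -1], [0, 0, 0, 0, -1], [0, 0, 0, 0, -1], [0, 0, 0, 0, -1], [0, 0, 0, 0, -1], [-0.004, 0, 0, 0, -1], [-0.01, 0, 0, 0, -1], [-0.012, 0, 0, 0, -1], [-0.012, 0, 0, 0, -1], [-0.004, 0, 0, 0, -1]]], "grip_force": 50}}

```text
time: 6.05
tool_pos: [0.5164, -0.2401, 0.099]
tool_rot: [-2.781, 1.556, 0.272]
contact_force: [0.5, -0.3, -1.7]
opening: 0.0146
```

```bash
python3 - <<'E'
from h import *
s=robot.read_camera("scene")[:,:,::-1].copy()
crop(s,190,90,100,100,6,"pics/d1.png")
plan((.517,-.239,.0525),-95,1,-.2)
E
```

```text
t 6.1 p [ 0.5166 -0.2402  0.0992] yaw -95.07
[0.0467, -0.0012, -0.0003, np.float64(-0.07), -0.2],
```

View pics/d1.png

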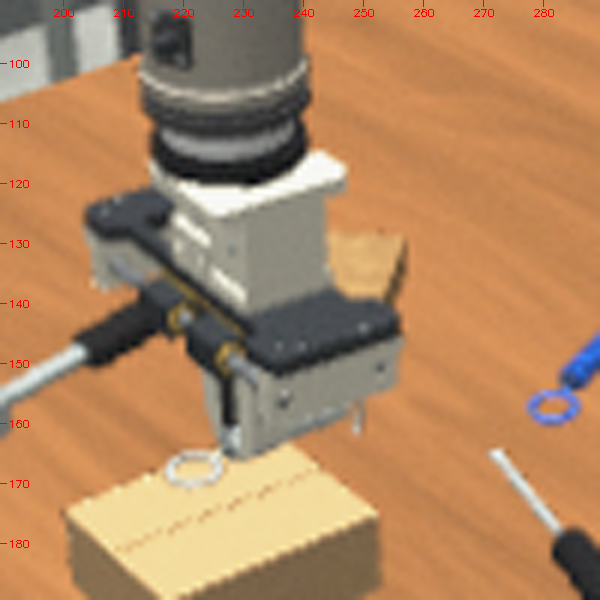

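```bash
python3 - <<'E'
from h import *
o,p,R=pose(); 
e=atz("scene",(221.5,167.3),p[2]-.0009); h=atz("scene",(249.3,162),p[2]-.0159)
print(e,h, "rel tool y,z (mm)",(R.T@(e-p))*1e3,(R.T@(h-p))*1e3, np.linalg.norm((e-h)[:2]))
E
```

```text
[ 0.54942775 -0.24488462  0.09829318] [ 0.45422854 -0.23146108  0.08329318] rel tool y,z (mm) [  1.36906539   1.76173806 -33.1440824 ] [15.00824926 -3.12278414 63.07543652] 0.09614094712785518
```

```bash
python3 - <<'E'
from h import *
plan((.5022,-.0057,.115),52,20,-1)
E
```

```text
t 6.1 p [ 0.5166 -0.2402  0.0992] yaw -95.07
[-0.0008, -0.0116, 0.0018, np.float64(-7.35), -1], [-0.0008, -0.0117, 0.0002, np.float64(-7.35), -1], [-0.0008, -0.0117, -0.0013, np.float64(-7.35), -1], [-0.0008, -0.0114, -0.0027, np.float64(-7.35), -1], [-0.0008, -0.011, -0.0042, np.float64(-7.35), -1], [-0.0008, -0.0104, -0.0056, np.float64(-7.35), -1], [-0.0008, -0.0096, -0.0068, np.float64(-7.35), -1], [-0.0008, -0.0086, -0.008, np.float64(-7.35), -1], [-0.0008, -0.0075, -0.009, np.float64(-7.35), -1], [-0.0008, -0.0063, -0.0099, np.float64(-7.35), -1], [-0.0008, -0.005, -0.0106, np.float64(-7.35), -1], [-0.0008, -0.0036, -0.0112, np.float64(-7.35), -1], [-0.0008, -0.0021, -0.0116, np.float64(-7.35), -1], [-0.0008, -0.0006, -0.0117, np.float64(-7.35), -1], [-0.0008, 0.0009, -0.0117, np.float64(-7.35), -1], [-0.0008, 0.0024, -0.0115, np.float64(-7.35), -1], [-0.0008, 0.0038, -0.0111, np.float64(-7.35), -1], [-0.0008, 0.0052, -0.0105, np.float64(-7.35), -1], [-0.0008, 0.0065, -0.0098, np.float64(-7.35), -1], [-0.0008, 0.0077, -0.0088, np.float64(-7.35), -1],
```

Request:
{"method": "play_rows", "body": {"moves": [[[-0.004, -0.012, 0.002, -5, -1], [-0.003, -0.012, 0, -7.5, -1], [-0.002, -0.012, -0.001, -7.5, -1], [-0.001, -0.011, -0.003, -7.5, -1], [-0.001, -0.011, -0.004, -7.5, -1], [0, -0.01, -0.006, -7.5, -1], [0, -0.01, -0.007, -7.5, -1], [0, -0.009, -0.008, -7.5, -1], [0, -0.008, -0.009, -7.5, -1], [0, -0.006, -0.01, -7.5, -1]]]}}

```text
time: 7.1
tool_pos: [0.5094, -0.1186, 0.1122]
tool_rot: [2.073, 1.554, 0.156]
contact_force: [-0.4, -0.0, -0.8]
opening: 0.0147
```

```bash
python3 - <<'E'
from h import *
plan((.5022,-.0057,.105),52,9,-1)
E
```

```text
t 7.1 p [ 0.5094 -0.1186  0.1122] yaw -19.88
[0.0008, -0.005, -0.0115, np.float64(-7.99), -1], [0.0008, -0.0034, -0.0121, np.float64(-7.99), -1], [0.0008, -0.0016, -0.0125, np.float64(-7.99), -1], [0.0008, 0.0001, -0.0126, np.float64(-7.99), -1], [0.0008, 0.0018, -0.0124, np.float64(-7.99), -1], [0.0008, 0.0036, -0.0121, np.float64(-7.99), -1], [0.0008, 0.0052, -0.0114, np.float64(-7.99), -1], [0.0008, 0.0067, -0.0106, np.float64(-7.99), -1], [0.0008, 0.0081, -0.0096, np.float64(-7.99), -1],
```

Request:
{"method": "play_rows", "body": {"moves": [[[0.001, -0.005, -0.011, -8, -1], [0.001, -0.003, -0.012, -8, -1], [0.001, -0.002, -0.012, -8, -1], [0.001, 0, -0.012, -8, -1], [0.001, 0.002, -0.012, -8, -1], [0.001, 0.004, -0.012, -8, -1], [0.001, 0.005, -0.011, -8, -1], [0.001, 0.006, -0.009, -8, -1], [0.001, 0.004, -0.006, -5, -1], [0.001, 0, 0, 0, -1]]]}}

```text
time: 8.1
tool_pos: [0.4985, -0.0096, 0.1026]
tool_rot: [0.855, 1.555, 0.197]
contact_force: [-0.9, -0.3, -1.9]
opening: 0.0145
```

```bash
python3 - <<'E'
from h import *
plan((.5022,-.0057,.07),52,9,-1)
s=robot.read_camera("scene")[:,:,::-1].copy();t=robot.read_camera("top")[:,:,::-1].copy()
cv2.imwrite("pics/s2.png",s);cv2.imwrite("pics/t2.png",t)
crop(s,230,130,100,100,6,"pics/e1.png");crop(t,215,140,90,90,6,"pics/e2.png")
E
```

```text
t 8.1 p [ 0.4985 -0.0096  0.1026] yaw 52.3
[0.0036, 0.0006, 0.0001, np.float64(0.03), -1], [0.0036, 0.0006, 0.0001, np.float64(0.03), -1], [0.0036, 0.0006, 0.0001, np.float64(0.03), -1], [0.0036, 0.0006, 0.0001, np.float64(0.03), -1], [0.0036, 0.0006, 0.0001, np.float64(0.03), -1], [0.0036, 0.0006, 0.0001, np.float64(0.03), -1], [0.0036, 0.0006, 0.0001, np.float64(0.03), -1], [0.0036, 0.0006, 0.0001, np.float64(0.03), -1], [0.0036, 0.0006, 0.0001, np.float64(0.03), -1],
```

View pics/e1.png

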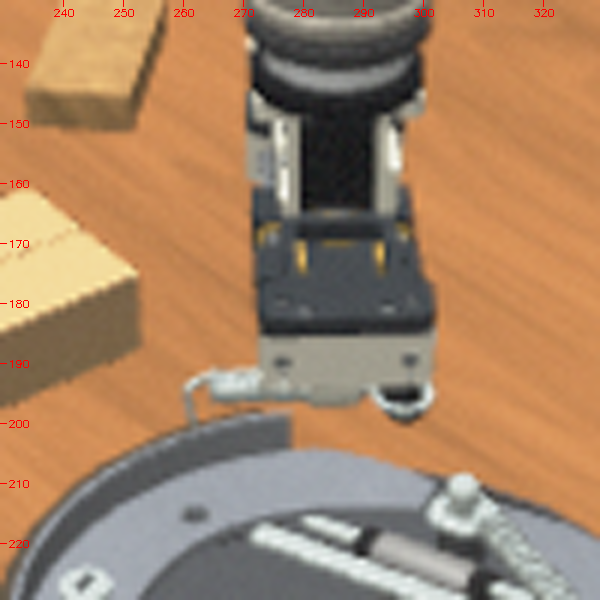

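View pics/e2.png

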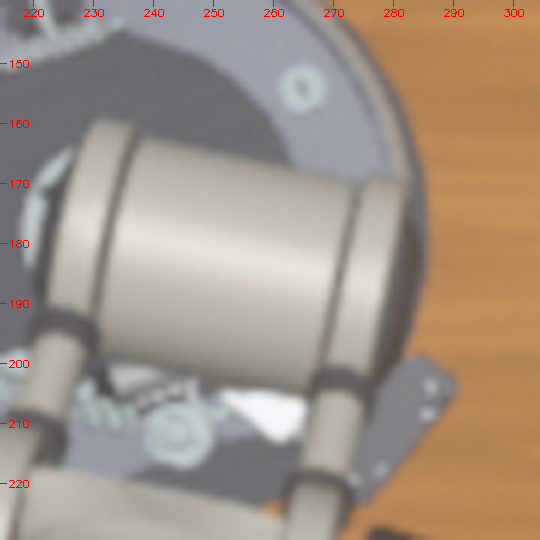

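```bash
python3 - <<'E'
from h import *
o,p,R=pose()
for u in ((261.0,199.7),(261,199.0)):
    h=atz("scene",u,p[2]-.0159+.0); print(h,(R.T@(h-p))*1e3)
e=atz("scene",(297,196),p[2]-.0009);print(e,(R.T@(e-p))*1e3)
for l in (0,-.0015,-.003): print(l,proj("scene",p+R@np.array([.0159,l,.0631])))
print("eye pred",proj("scene",p+R@np.array([.0009,0,-.0338])))
E
```

```text
[ 0.5505064  -0.05249542  0.08668357] [16.59015239 -1.5616432  66.50288327]
[ 0.54849695 -0.05500162  0.08668357] [16.55164056 -4.77342294 66.45865124]
[0.47667753 0.01518045 0.10168357] [  0.6261092    6.61983224 -33.16626201]
0 [[262.22394467 199.80888174]]
-0.0015 [[262.21553466 199.48646589]]
-0.003 [[262.20714214 199.16464257]]
eye pred [[297.04577969 194.65987038]]
```

Request:
{"method": "play_rows", "body": {"moves": [[[0.003, 0.001, 0, 0, -1], [0.006, 0.001, 0, 0, -1], [0.008, 0.001, 0, 0, -1], [0.008, 0.001, 0, 0, -1], [0.006, 0.001, 0, 0, -1], [0.004, 0, 0, 0, -1], [0.002, 0, 0, 0, -1], [0, 0, 0, 0, -1], [0, 0, 0, 0, -1], [0, 0, 0, 0, -1]]]}}

```text
time: 9.2
tool_pos: [0.5029, -0.0076, 0.0617]
tool_rot: [0.85, 1.556, 0.181]
contact_force: [0.0, -0.6, -0.6]
opening: 0.0141
```

```bash
python3 - <<'E'
from h import *
plan((.5018,-.0054,.058),51.8,1,-1)
s=robot.read_camera("scene")[:,:,::-1].copy()
cv2.imwrite("pics/s3.png",s)
crop(s,245,185,75,45,10.6,"pics/f1.png",5)
o,p,R=pose()
for l in (0,-.003): print(l,proj("scene",p+R@np.array([.0159,l,.0635])))
E
```

```text
t 9.2 p [ 0.5029 -0.0076  0.0617] yaw 51.65
[0.0037, 0.0011, -0.0022, np.float64(-0.15), -1], 
0 [[261.96558615 212.19243007]]
-0.003 [[261.95705976 211.53563538]]
```

View pics/f1.png

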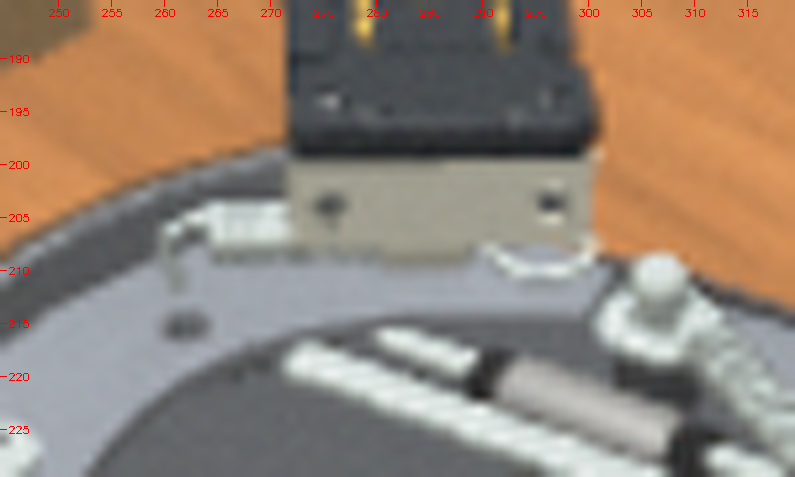

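```bash
python3 - <<'E'
from h import *
o,p,R=pose()
# bias: measured tip pix minus predicted
b=np.array([261.5,212.2])-proj("scene",p+R@np.array([.0159,0,.0635]))[0]
H=np.array([262.0,215.25])
for dy in (0,.001,.002):
  for dz in (-.001,-.002,-.003):
    # aim point is 1.5mm hookward of tip, at web level
    q=p+R@np.array([0,dy,dz])+R@np.array([0,0,.065]); q[2]=.036
    print(dy,dz,(proj("scene",q)[0]+b-H).round(2))
E
```

```text
0 -0.001 [-0.51 -0.23]
0 -0.002 [-0.16 -0.24]
0 -0.003 [ 0.19 -0.25]
0.001 -0.001 [-0.51 -0.01]
0.001 -0.002 [-0.16 -0.02]
0.001 -0.003 [ 0.19 -0.03]
0.002 -0.001 [-0.51  0.22]
0.002 -0.002 [-0.16  0.21]
0.002 -0.003 [0.19 0.2 ]
```

Request:
{"method": "play_rows", "body": {"moves": [[[0, 0.001, -0.001, 0, -1], [0, 0.0, -0.001, 0, -1], [0, 0, -0.0005, 0, -1], [0.003, 0, 0, 0, -1], [0.004, 0, 0, 0, -1], [0.004, 0, 0, 0, -1], [0.002, 0, 0, 0, -1], [0.001, 0, 0, 0, -1], [0, 0, 0, 0, -1], [0, 0, 0, 0, -1]]]}}

```text
time: 10.25
tool_pos: [0.5018, -0.0051, 0.0467]
tool_rot: [0.835, 1.555, 0.165]
contact_force: [-0.4, 0.0, -0.5]
opening: 0.0147
```

```bash
python3 - <<'E'
from h import *
plan((.5018,-.0054,.0394),51.8,1,-1)
s=robot.read_camera("scene")[:,:,::-1].copy()
crop(s,245,185,75,45,10.6,"pics/g1.png",5); print(robot.observe()["contact_force"])
E
```

```text
t 10.25 p [ 0.5018 -0.0051  0.0467] yaw 51.66
[0.0073, -0.0003, 0.0002, np.float64(-0.14), -1], 
[ 0.756766    0.30306585 -0.64663315]
```

View pics/g1.png

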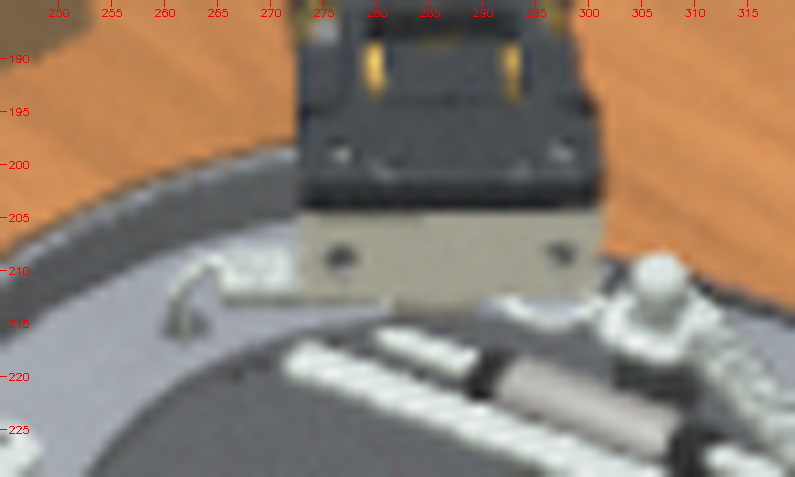

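The hook's wire stands in the hole (262,215) with no contact force. I'll go the rest of the way down.

Request:
{"method": "play_rows", "body": {"moves": [[[0.002, 0, 0, 0, -1], [0.002, 0, 0, 0, -1], [0.002, 0, 0, 0, -1], [0.001, 0, 0, 0, -1], [0, 0, 0, 0, -1], [0, 0, 0, 0, -1], [0, 0, 0, 0, -1], [0, 0, 0, 0, -1], [0, 0, 0, 0, -1], [0, 0, 0, 0, -1]]]}}

```text
time: 11.3
tool_pos: [0.5024, -0.0052, 0.0402]
tool_rot: [0.803, 1.554, 0.134]
contact_force: [-0.1, -0.6, 0.4]
opening: 0.0144
```

```bash
python3 - <<'E'
from h import *
plan((.5018,-.0054,.0394),51.8,1,-1)
s=robot.read_camera("scene")[:,:,::-1].copy()
crop(s,245,185,75,45,10.6,"pics/g2.png",5); print(robot.observe()["contact_force"])
E
```

```text
t 11.3 p [ 0.5024 -0.0052  0.0402] yaw 51.66
[0.0008, -0.0006, -0.0003, np.float64(-0.14), -1], 
[-0.01073645 -0.80440538  0.95214657]
```

View pics/g2.png

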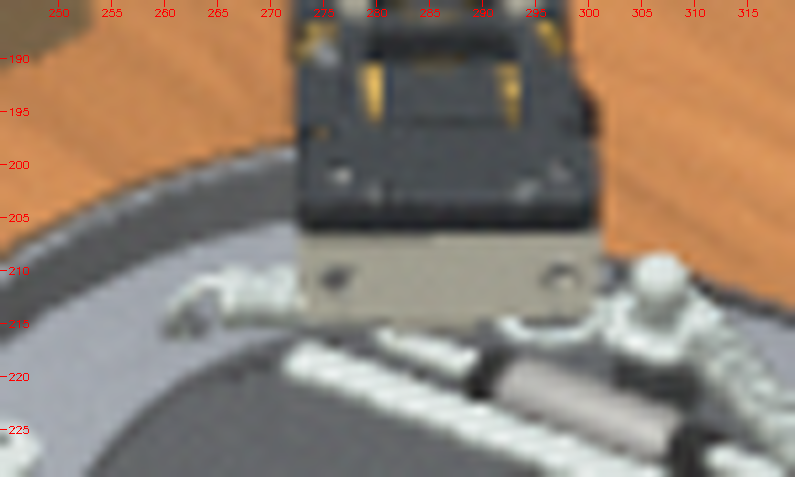

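```bash
python3 - <<'E'
from h import *
P=np.array([.4538,.0325]); 
for u in ((264.5,177),(257,177),(249.7,177),(256,172)):
    h=atz("top",u,.03)[:2]; v=P-h; L=np.linalg.norm(v); y=np.arctan2(v[1],v[0]); d=v/L
    print(u,h.round(4),L.round(4),"yaw",np.degrees(y).round(1),"TCP (front wire over pin)",(P-d*(.0335+.0128)).round(4))
t=cv2.imread("pics/top0.png");print(t[177,250:268].tolist())
E
```

```text
(264.5, 177) [ 0.5638 -0.0265] 0.1249 yaw 151.8 TCP (front wire over pin) [0.4946 0.0106]
(257, 177) [ 0.5633 -0.0031] 0.1151 yaw 162.0 TCP (front wire over pin) [0.4978 0.0182]
(249.7, 177) [0.5628 0.0198] 0.1097 yaw 173.3 TCP (front wire over pin) [0.4998 0.0271]
(256, 172) [5.789e-01 4.000e-04] 0.1292 yaw 165.6 TCP (front wire over pin) [0.4987 0.021 ]
[[152, 149, 144], [120, 115, 114], [115, 110, 109], [115, 109, 109], [115, 110, 109], [115, 110, 110], [115, 110, 110], [116, 111, 110], [115, 110, 110], [116, 109, 110], [116, 110, 111], [115, 110, 111], [115, 110, 111], [114, 109, 110], [119, 112, 113], [142, 134, 133], [163, 153, 150], [170, 160, 157]]
```

The hook is in the hole, but with the spring level the eye cannot clear the pin's head while the hook stays engaged. So I'll lift out and tilt the spring a little in the pads: eye's front wire on the pin's head, hook over the open gap beside the web. Then I'll hook it again.

Request:
{"method": "play_rows", "body": {"moves": [[[-0.004, 0, 0, 0, -1], [-0.008, 0, 0, 0, -1], [-0.008, 0, 0, 0, -1], [-0.003, 0, 0, 0, -1], [0, 0.005, -0.002, -6.5, -1], [0, 0.005, -0.003, -6.5, -1], [0, 0.004, -0.002, -6.5, -1], [0, 0.002, 0, -1, -1], [0, 0, 0, 0, -1], [0, 0, 0, 0, -1]]]}}

```text
time: 12.35
tool_pos: [0.5051, 0.0124, 0.0673]
tool_rot: [0.389, 1.551, 0.086]
contact_force: [0.8, -0.3, -1.2]
opening: 0.0144
```

```bash
python3 - <<'E'
from h import *
plan((.4978,.0182,.056),72,1,-1)
s=robot.read_camera("scene")[:,:,::-1].copy()
crop(s,245,175,75,55,10.6,"pics/h1.png",5); print(robot.observe()["contact_force"])
E
```

```text
t 12.35 p [0.5051 0.0124 0.0673] yaw 72.63
[0.0113, 0.0034, -0.0087, np.float64(0.63), -1], 
[ 0.16678474  0.87537311 -0.33660792]
```

View pics/h1.png

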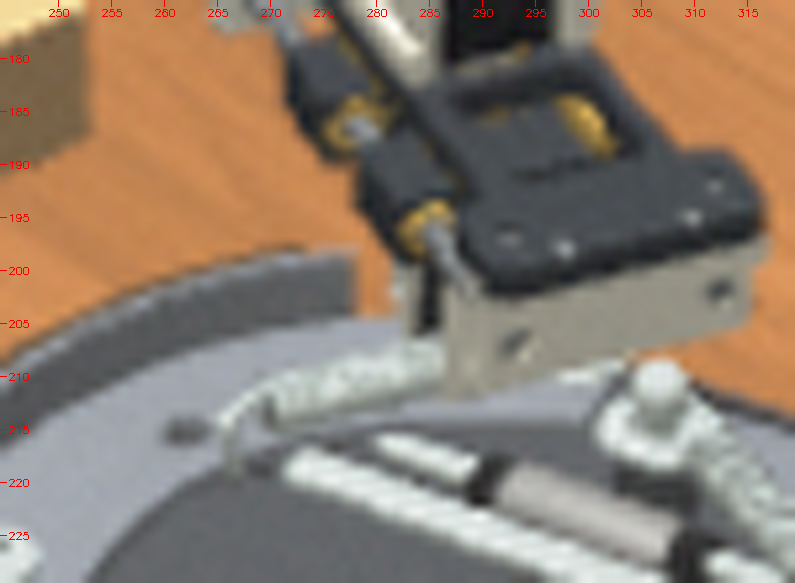

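Request:
{"method": "play_rows", "body": {"moves": [[[0, 0.0015, -0.004, 0.3, -1], [0, 0.0015, -0.004, 0.3, -1], [0.004, 0, 0, 0, -1], [0.005, 0, 0, 0, -1], [0.002, 0, 0, 0, -1], [0.001, 0, 0, 0, -1], [0, 0, 0, 0, -1], [0.001, 0, 0, 0, -1], [0.001, 0, 0, 0, -1], [0.001, 0, 0, 0, -1]]], "grip_force": 15}}

```text
time: 13.4
tool_pos: [0.4987, 0.0175, 0.0516]
tool_rot: [0.388, 1.549, 0.069]
contact_force: [-0.2, -0.2, 0.7]
opening: 0.0149
```

```bash
python3 - <<'E'
from h import *
plan((.4978,.0182,.0485),72,1,-1)
s=robot.read_camera("scene")[:,:,::-1].copy()
crop(s,245,175,75,55,10.6,"pics/h2.png",5); print(robot.observe()["contact_force"])
E
```

```text
t 13.4 p [0.4987 0.0175 0.0516] yaw 71.76
[0.0031, 0.0004, -0.0011, np.float64(-0.24), -1], 
[0.44890719 0.94667443 1.38399494]
```

View pics/h2.png

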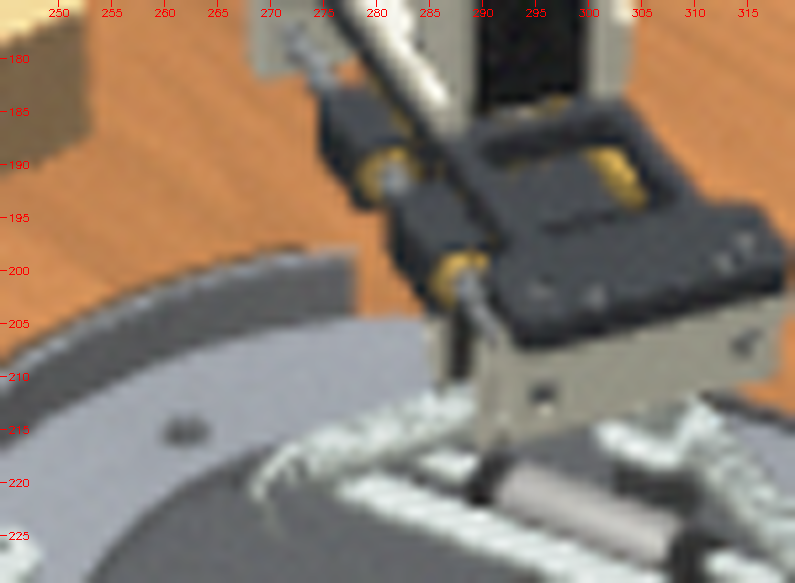

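Request:
{"method": "play_rows", "body": {"moves": [[[0.001, 0, 0, 0, -1], [0.001, 0, 0, 0, -1], [0.001, 0, 0, 0, -1], [0.001, 0, 0, 0, -1], [0.0005, 0, 0, 0, -1], [0, 0, 0, 0, -1], [0, 0, 0, 0, -1], [-0.005, 0, 0, 0, -1], [-0.008, 0, 0, 0, -1], [-0.006, 0, 0, 0, -1]]]}}

```text
time: 14.45
tool_pos: [0.4975, 0.0176, 0.0657]
tool_rot: [0.417, 1.552, 0.098]
contact_force: [0.7, -0.3, -0.8]
opening: 0.0151
```

```bash
python3 - <<'E'
from h import *
plan((.5018,-.0054,.065),51.8,3,-1)
s=robot.read_camera("scene")[:,:,::-1].copy()
crop(s,245,165,75,55,10.6,"pics/h3.png",5); print(robot.observe()["contact_force"])
E
```

```text
t 14.45 p [0.4975 0.0176 0.0657] yaw 71.76
[0.0002, -0.0068, 0.0038, np.float64(6.65), -1], [0.0002, -0.0063, 0.0045, np.float64(6.65), -1], [0.0002, -0.0058, 0.0052, np.float64(6.65), -1], 
[ 1.0221997  -0.26247839  0.67195507]
```

View pics/h3.png

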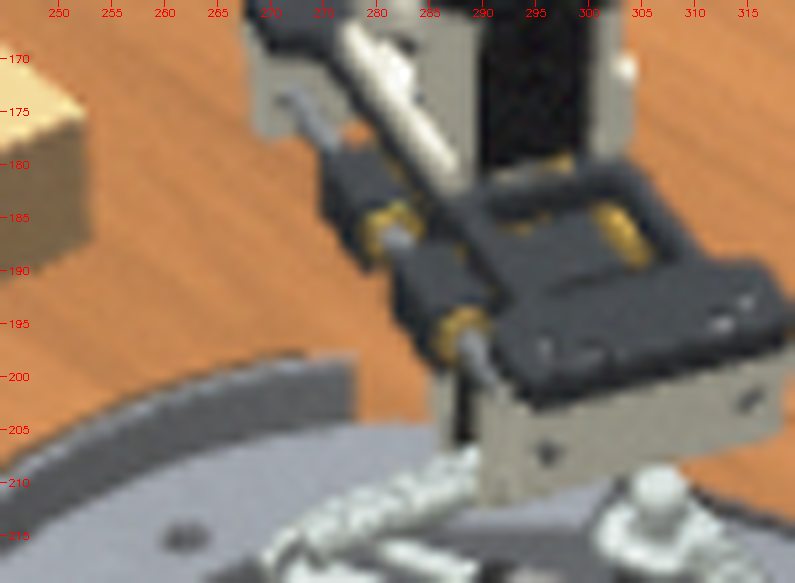

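Request:
{"method": "play_rows", "body": {"moves": [[[-0.003, 0, 0, 0, -1], [-0.002, -0.007, 0.004, 6.6, -1], [-0.001, -0.006, 0.004, 6.6, -1], [0, -0.005, 0.004, 5.5, -1], [0, -0.001, 0.001, 0.5, -1], [0, 0, 0, 0, -1], [0, 0, 0, 0, -1], [0, 0, 0, 0, -1], [0, 0, 0, 0, -1], [0, 0, 0, 0, -1]]], "grip_force": 50}}

```text
time: 15.5
tool_pos: [0.5015, -0.0049, 0.0745]
tool_rot: [0.742, 1.549, 0.084]
contact_force: [0.0, 0.9, -0.8]
opening: 0.0144
```

```bash
python3 - <<'E'
from h import *
plan((.5018,-.0054,.062),51.8,1,-1)
s=robot.read_camera("scene")[:,:,::-1].copy()
crop(s,245,175,75,55,10.6,"pics/i1.png",5); print(robot.observe()["contact_force"])
o,p,R=pose()
# spring frame: axis point grip at tool (x=-.0051)  underside at +.0029
def pt(sx,sz,th,gx=.0665,off=.0):  # spring coords -> world
    dx=(sx-gx); dz=sz-.008
    u=dx*np.cos(th)-dz*np.sin(th); w=dx*np.sin(th)+dz*np.cos(th)
    return p+R@np.array([-.0051-w,off,-u])
for th in (0,.05,.1,.15,.2):
    print(th,"tip",proj("scene",pt(.003,-.013,th))[0].round(1),pt(.003,-.013,th).round(4),"coilend top",proj("scene",pt(.011,.016,th))[0].round(1),"bot",proj("scene",pt(.011,0,th))[0].round(1),"eye",proj("scene",pt(.1,.002,th))[0].round(1))
E
```

```text
t 15.5 p [ 0.5015 -0.0049  0.0745] yaw 52.33
[0.0125, -0.0002, 0.0006, np.float64(0.53), -1], 
[ 0.00691822  1.07495449 -0.91329735]
0 tip [262.8 209. ] [ 0.5521 -0.0437  0.0597] coilend top [265.6 200.7] bot [265.6 205.3] eye [297.4 204. ]
0.05 tip [263.2 209.9] [ 0.5513 -0.043   0.0565] coilend top [265.5 201.5] bot [265.8 206. ] eye [297.5 203.5]
0.1 tip [263.7 210.7] [ 0.5503 -0.0422  0.0534] coilend top [265.4 202.3] bot [266.  206.8] eye [297.6 203. ]
0.15 tip [264.2 211.5] [ 0.5493 -0.0413  0.0503] coilend top [265.4 203.1] bot [266.3 207.6] eye [297.6 202.5]
0.2 tip [264.8 212.4] [ 0.5481 -0.0403  0.0474] coilend top [265.4 203.9] bot [266.6 208.3] eye [297.6 202. ]
```

View pics/i1.png

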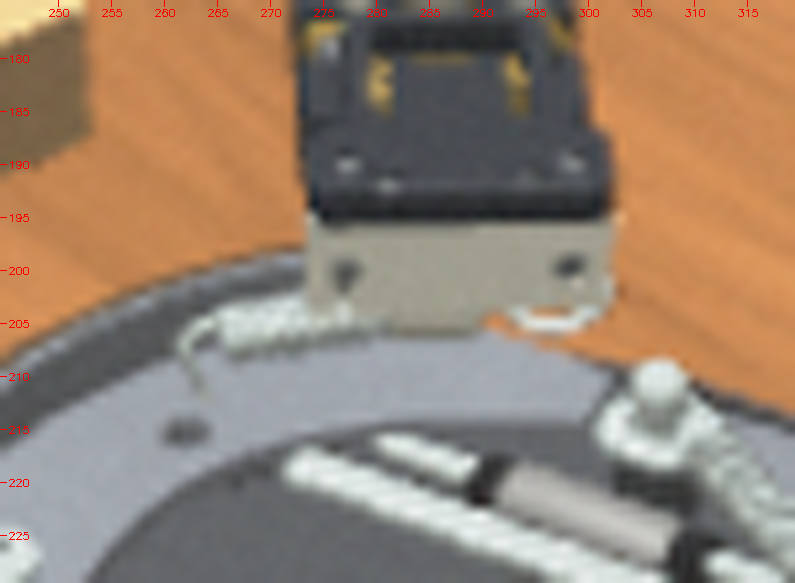

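Request:
{"method": "play_rows", "body": {"moves": [[[0, 0, 0.0015, 0.3, -1], [0, 0, 0.001, 0, -1], [0, 0, 0.0005, 0, -1], [0.003, 0, 0, 0, -1], [0.004, 0, 0, 0, -1], [0.003, 0, 0, 0, -1], [0, 0, 0, 0, -1], [0, 0, 0, 0, -1], [0, 0, 0, 0, -1], [0, 0, 0, 0, -1]]]}}

```text
time: 16.55
tool_pos: [0.5041, -0.0067, 0.0633]
tool_rot: [0.758, 1.55, 0.095]
contact_force: [0.3, 0.9, -0.9]
opening: 0.0147
```

```bash
python3 - <<'E'
from h import *
plan((.5043,-.007,.0502),51.8,1,-1)
s=robot.read_camera("scene")[:,:,::-1].copy()
crop(s,245,175,75,55,10.6,"pics/i2.png",5); print(robot.observe()["contact_force"])
E
```

```text
t 16.55 p [ 0.5041 -0.0067  0.0633] yaw 52.03
[0.0131, -0.0001, 0.0003, np.float64(0.23), -1], 
[-0.87297329 -0.01614733 -0.77065298]
```

View pics/i2.png

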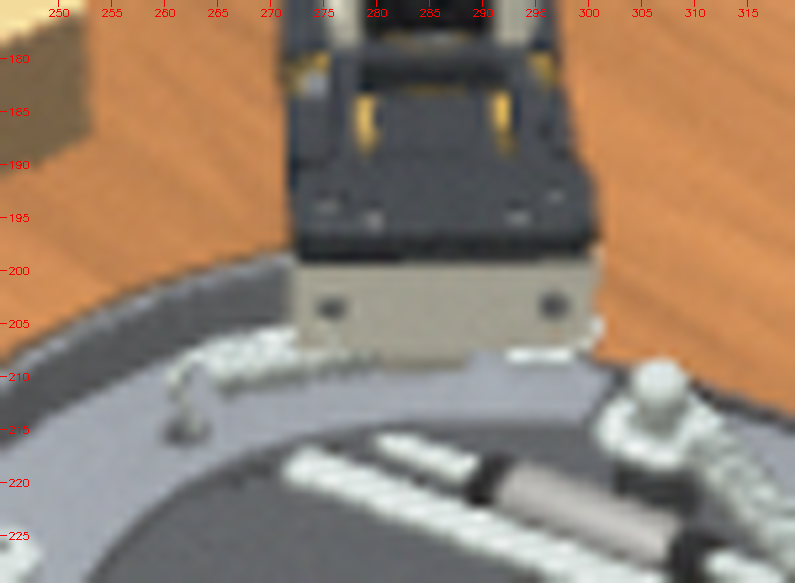

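Request:
{"method": "play_rows", "body": {"moves": [[[0.002, -0.0007, 0, 0, -1], [0.002, 0, 0, 0, -1], [0.003, 0, 0, 0, -1], [0.003, 0, 0, 0, -1], [0.001, 0, 0, 0, -1], [0, 0, 0, 0, -1], [0, 0, 0, 0, -1], [0, 0, 0, 0, -1], [0, 0, 0, 0, -1], [0, 0, 0, 0, -1]]]}}

```text
time: 17.6
tool_pos: [0.504, -0.0073, 0.0515]
tool_rot: [0.753, 1.55, 0.09]
contact_force: [0.1, 0.2, -1.2]
opening: 0.0141
```

```bash
python3 - <<'E'
from h import *
plan((.5043,-.007,.0502),51.8,1,-1)
s=robot.read_camera("scene")[:,:,::-1].copy()
crop(s,245,175,75,55,10.6,"pics/i3.png",5); print(robot.observe()["contact_force"])
E
```

```text
t 17.6 p [ 0.504  -0.0073  0.0515] yaw 52.03
[0.0013, 0.0004, 0.0, np.float64(0.23), -1], 
[-0.00949176 -0.85927125 -0.77600302]
```

View pics/i3.png

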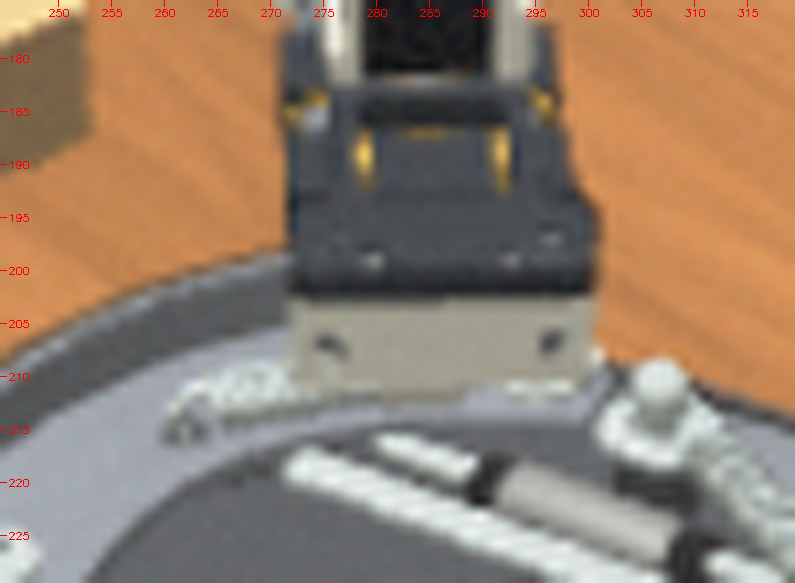

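Request:
{"method": "play_rows", "body": {"moves": [[[0, 0, -0.002, 0, -1], [0, 0, -0.002, 0, -1], [0, 0, -0.003, 0, -1], [0, 0, -0.003, 0, -1], [0, 0, -0.003, 0, -1], [0, 0, -0.002, 0, -1], [0, 0, -0.001, 0, -1], [0, 0, 0, 0, -1], [0, 0, 0, 0, -1], [0, 0, 0, 0, -1]]], "grip_force": 60}}

```text
time: 18.65
tool_pos: [0.4951, 0.0004, 0.0523]
tool_rot: [0.561, 1.538, -0.102]
contact_force: [4.0, -4.3, -4.9]
opening: 0.0145
```

```bash
python3 - <<'E'
from h import *
plan((.4805,.0115,.052),51.8,1,-1)
s=robot.read_camera("scene")[:,:,::-1].copy()
crop(s,245,175,75,55,10.6,"pics/j1.png",5); print(robot.observe()["contact_force"],robot.observe()["torque"])
E
```

```text
t 18.65 p [4.951e-01 4.000e-04 5.230e-02] yaw 52.03
[0.0003, -0.0002, -0.0184, np.float64(0.23), -1], 
[ 3.37932861 -3.76181073 -5.02535907] [-0.57644972 -0.43743448 -0.00856262]
```

View pics/j1.png

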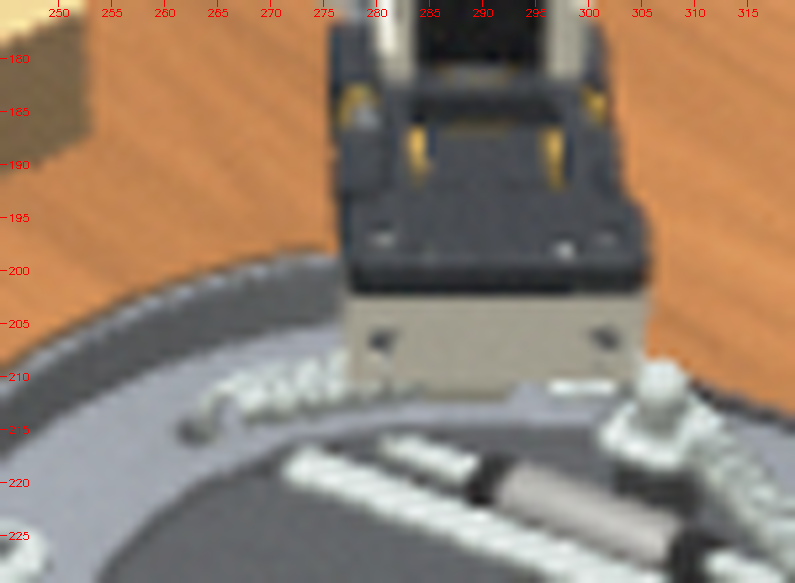

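Request:
{"method": "play_rows", "body": {"moves": [[[0, 0, -0.002, 0, -1], [-0.0005, 0, -0.003, 0, -1], [-0.0005, 0, -0.003, 0, -1], [0, 0, -0.003, 0, -1], [0, 0, -0.003, 0, -1], [0, 0, -0.002, 0, -1], [0, 0, -0.001, 0, -1], [0, 0, -0.0005, 0, -1], [0, 0, -0.0005, 0, -1], [0, 0, -0.0005, 0, -1]]]}}

```text
time: 19.7
tool_pos: [0.4886, 0.0057, 0.0528]
tool_rot: [0.415, 1.517, -0.25]
contact_force: [6.5, -4.8, -7.0]
opening: 0.0144
```

```bash
python3 - <<'E'
from h import *
plan((.4805,.0115,.052),51.8,1,-1)
s=robot.read_camera("scene")[:,:,::-1].copy();t=robot.read_camera("top")[:,:,::-1].copy()
crop(s,245,175,75,55,10.6,"pics/k1.png",5); crop(t,215,170,80,60,9,"pics/k2.png",5);print(robot.observe()["contact_force"],robot.observe()["torque"],pose()[2].round(3))
E
```

```text
t 19.7 p [0.4886 0.0057 0.0528] yaw 51.95
[0.0008, -0.0004, -0.01, np.float64(0.15), -1], 
[ 6.35123752 -6.6429434  -5.77989123] [-0.82155982 -0.65750151 -0.06455409] [[ 0.052  0.616  0.786]
 [-0.013  0.787 -0.616]
 [-0.999  0.022  0.049]]
```

View pics/k1.png

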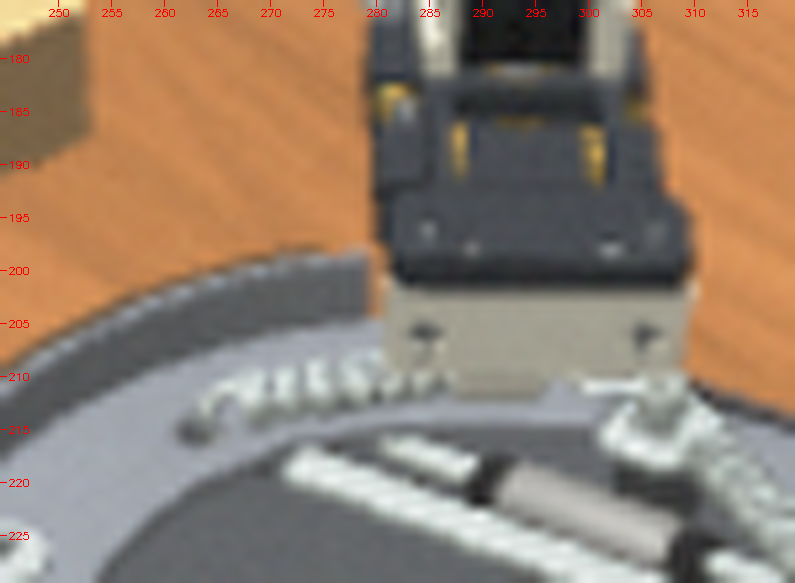

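View pics/k2.png

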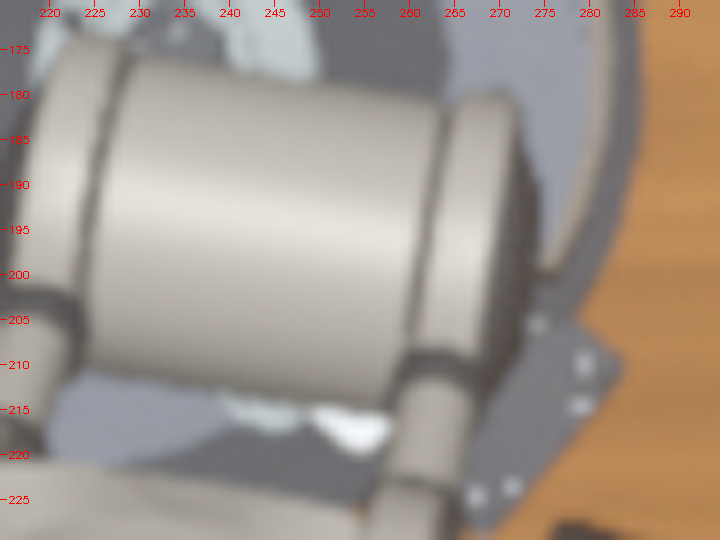

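Request:
{"method": "play_rows", "body": {"moves": [[[-0.0005, 0, -0.003, 0, -1], [-0.0005, 0, -0.003, 0, -1], [-0.0005, 0, -0.003, 0, -1], [-0.0005, 0, -0.003, 0, -1], [0, 0, -0.002, 0, -1], [0, 0, -0.002, 0, -1], [0, 0, -0.001, 0, -1], [0, 0, -0.001, 0, -1], [0, 0, -0.001, 0, -1], [0, 0, -0.001, 0, -1]]]}}

```text
time: 20.8
tool_pos: [0.4837, 0.0098, 0.0526]
tool_rot: [0.347, 1.492, -0.321]
contact_force: [8.6, -7.1, -8.6]
opening: 0.0139
```

```bash
python3 - <<'E'
from h import *
plan((.4805,.0115,.052),51.8,1,-1)
s=robot.read_camera("scene")[:,:,::-1].copy()
crop(s,245,175,75,55,10.6,"pics/l1.png",5); print(robot.observe()["contact_force"],robot.observe()["torque"],pose()[2].round(3))
E
```

```text
t 20.8 p [0.4837 0.0098 0.0526] yaw 51.8
[0.0006, -0.0007, -0.0035, np.float64(0.0), -1], 
[ 6.91301391 -7.61962682 -9.72473065] [-0.95406529 -0.76133222 -0.16711812] [[ 0.074  0.618  0.783]
 [-0.025  0.786 -0.618]
 [-0.997  0.027  0.074]]
```

View pics/l1.png

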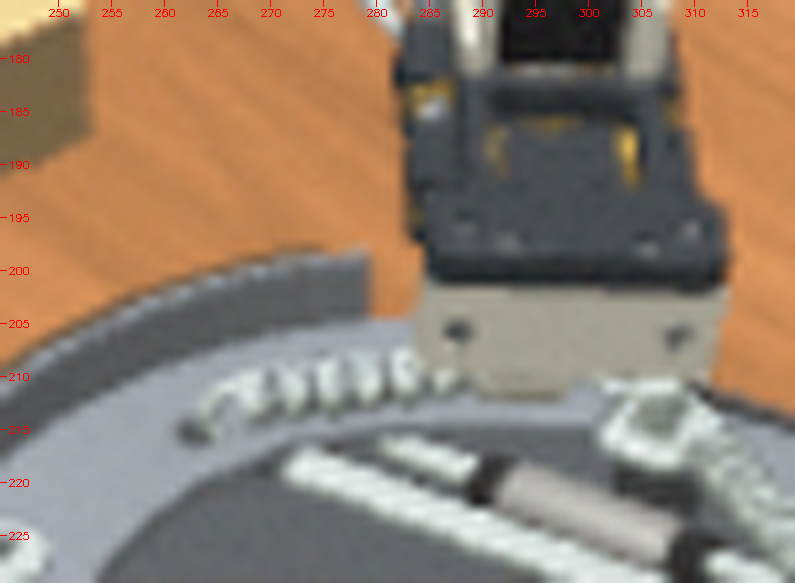

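```bash
python3 - <<'E'
from h import *
P=np.array([.4538,.0325]);a=np.linspace(0,2*np.pi,73);d=np.array([-.784,.62])
for sh in (0,-.0035,-.007):
  for z in (.054,):
    c=P+sh*d
    q=proj("scene",np.c_[c[0]+.015*np.cos(a),c[1]+.015*np.sin(a),np.full(73,z)])
    print(sh,z,"cols",q[:,0].min().round(1),q[:,0].max().round(1),"rows",q[:,1].min().round(1),q[:,1].max().round(1))
q=proj("scene",np.c_[P[0]+.008*np.cos(a),P[1]+.008*np.sin(a),np.full(73,.047)]);print("head",q.min(0),q.max(0))
print(proj("scene",[*P,.0515]))
i=cv2.imread("pics/l1.png"); cv2.imwrite("pics/l2.png",cv2.resize(i[320:480,500:795],None,fx=2.6,fy=2.6,interpolation=cv2.INTER_CUBIC))
E
```

```text
0 0.054 cols 301.5 312.1 rows 205.7 212.4
-0.0035 0.054 cols 300.3 310.9 rows 205.8 212.4
-0.007 0.054 cols 299.1 309.7 rows 205.8 212.4
head [303.92464195 209.18894046] [309.55946754 212.73164227]
[[306.78858664 209.71633414]]
```

View pics/l2.png

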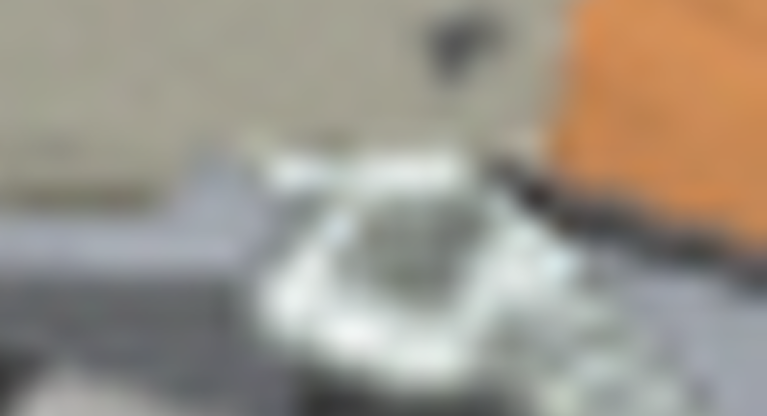

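Request:
{"method": "play_rows", "body": {"moves": [[[0, 0, -0.003, 0, -1], [0, 0, -0.003, 0, -1], [0, 0, -0.003, 0, -1], [0, 0, -0.003, 0, -1], [0.001, 0, -0.0015, 0, -1], [0.0015, 0, -0.0015, 0, -1], [0.0015, 0, -0.0015, 0, -1], [0.0015, 0, -0.0015, 0, -1], [0.0015, 0, -0.0015, 0, -1], [0.0015, 0, -0.0015, 0, -1]]]}}

```text
time: 21.85
tool_pos: [0.4825, 0.0109, 0.0462]
tool_rot: [0.301, 1.457, -0.371]
contact_force: [0.6, -9.2, 7.0]
opening: 0.0141
```

```bash
python3 - <<'E'
from h import *
plan((.4805,.0115,.0395),51.8,1,-1)
s=robot.read_camera("scene")[:,:,::-1].copy()
crop(s,245,175,75,55,10.6,"pics/m1.png",5); print(robot.observe()["contact_force"],robot.observe()["torque"],pose()[2].round(3))
E
```

```text
t 21.85 p [0.4825 0.0109 0.0462] yaw 51.65
[0.0067, -0.0008, -0.0019, np.float64(-0.15), -1], 
[  0.94496789 -10.30682755   2.27642548] [-1.84546916 -0.28823437 -0.16368228] [[ 0.106  0.62   0.778]
 [-0.041  0.784 -0.619]
 [-0.994  0.033  0.108]]
```

View pics/m1.png

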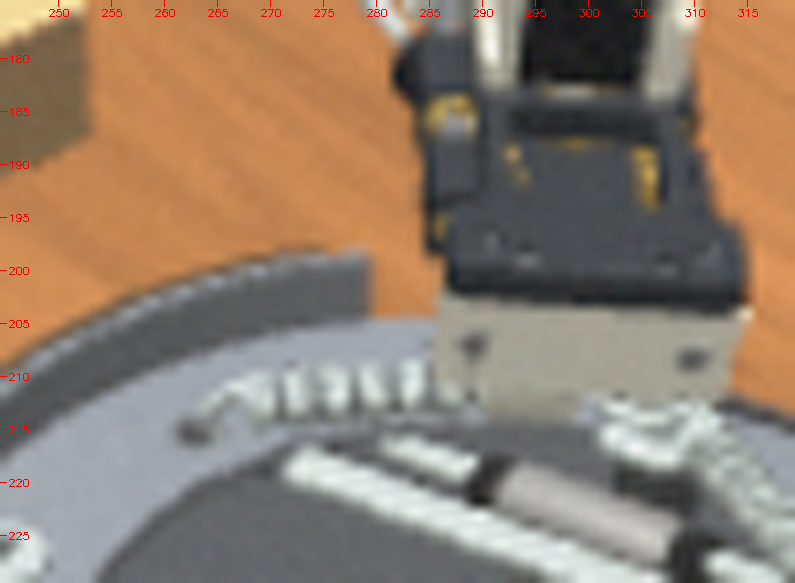

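Request:
{"method": "play_rows", "body": {"moves": [[[-0.003, -0.001, -0.003, 0, -1], [-0.001, -0.001, -0.003, 0, -1], [0, -0.0005, -0.003, 0, -1], [0, 0, -0.003, 0, -1], [0.001, 0, -0.002, 0, -1], [0.002, 0, -0.002, 0, -1], [0.002, 0, -0.002, 0, -1], [0.002, 0, -0.002, 0, -1], [0.002, 0, -0.002, 0, -1], [0.002, 0, -0.002, 0, -1]]]}}

```text
time: 22.9
tool_pos: [0.4832, 0.012, 0.0422]
tool_rot: [0.315, 1.411, -0.361]
contact_force: [2.6, -12.7, 5.6]
opening: 0.0143
```

```bash
python3 - <<'E'
from h import *
plan((.4805,.0115,.0395),51.8,1,-1)
s=robot.read_camera("scene")[:,:,::-1].copy()
crop(s,245,175,75,55,10.6,"pics/n1.png",5); print(robot.observe()["contact_force"],robot.observe()["torque"],pose()[2].round(3))
E
```

```text
t 22.9 p [0.4832 0.012  0.0422] yaw 51.48
[0.0027, -0.0021, -0.0018, np.float64(-0.32), -1], 
[  3.21211833 -12.76253188   2.40295083] [-2.48689554 -0.96611084 -0.76540607] [[ 0.149  0.622  0.769]
 [-0.056  0.781 -0.621]
 [-0.987  0.049  0.151]]
```

View pics/n1.png

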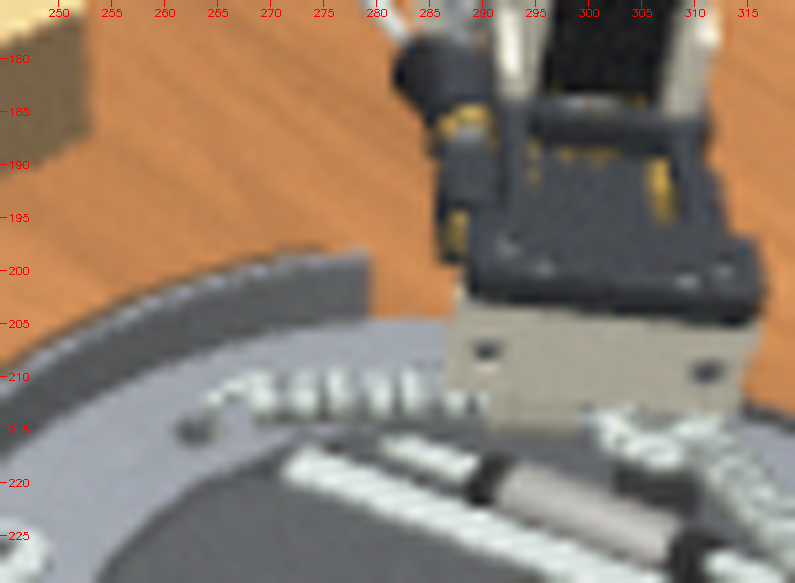

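```bash
python3 - <<'E'
from h import *
for f in ("m1","n1"):
    i=cv2.imread(f"pics/{f}.png"); cv2.imwrite(f"pics/{f}z.png",cv2.resize(i[340:520,440:795],None,fx=2.2,fy=2.2,interpolation=cv2.INTER_CUBIC))
t=robot.read_camera("top")[:,:,::-1].copy(); crop(t,215,180,80,60,9,"pics/n2.png",5)
o,p,R=pose(); print(R[:,1],p, o["contact_force"])
# expected eye position if spring straight from hook contact to grip
E
```

```text
[0.6219997  0.7814741  0.04913861] [0.48305117 0.01198634 0.04215467] [  3.27601189 -12.0963893    1.3166593 ]
```

View pics/n1z.png

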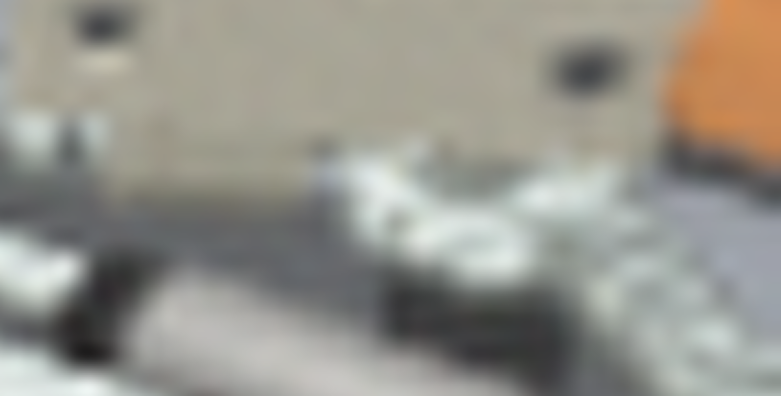

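View pics/n2.png

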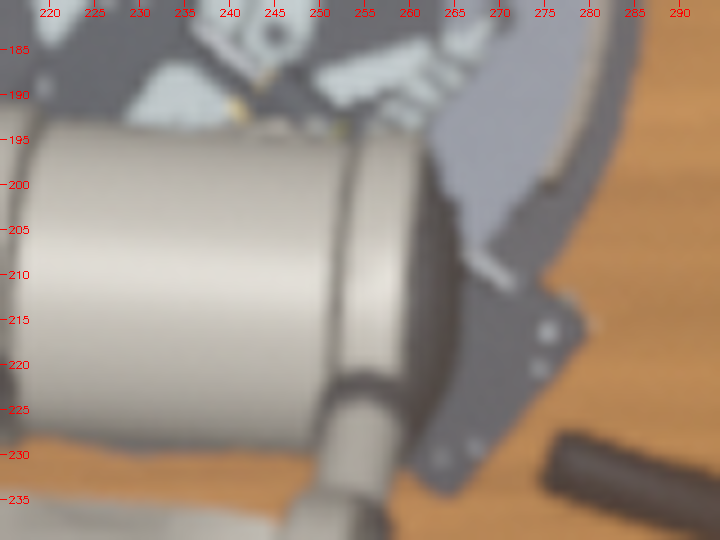

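The new ring seems to lie just above the fitted eye, which would put it around the pin below the head. I'll press down a little more, then check before easing off.

Request:
{"method": "play_rows", "body": {"moves": [[[0.001, -0.001, -0.0015, 0, -1], [0.0015, -0.001, -0.0015, 0, -1], [0.0015, -0.0005, -0.0015, 0, -1], [0.0015, 0, -0.001, 0, -1], [0.001, 0, -0.001, 0, -1], [0.001, 0, -0.001, 0, -1], [0.001, 0, -0.0005, 0, -1], [0.0005, 0, 0, 0, -1], [0.0005, 0, 0, 0, -1], [0.0005, 0, 0, 0, -1]]]}}

```text
time: 24.0
tool_pos: [0.4841, 0.0091, 0.0401]
tool_rot: [0.321, 1.389, -0.359]
contact_force: [-1.0, -1.4, 8.4]
opening: 0.0142
```

```bash
python3 - <<'E'
from h import *
plan((.4805,.0115,.0395),51.8,1,-1)
s=robot.read_camera("scene")[:,:,::-1].copy()
crop(s,285,195,40,30,18,"pics/o1.png",5); print(robot.observe()["contact_force"],robot.observe()["torque"],pose()[2].round(3))
E
```

```text
t 24.0 p [0.4841 0.0091 0.0401] yaw 51.31
[0.0006, -0.0004, -0.0043, np.float64(-0.49), -1], 
[-0.51696908 -1.12593759  7.56094192] [-0.48557378  0.143759   -0.14004425] [[ 0.17   0.624  0.763]
 [-0.064  0.779 -0.623]
 [-0.983  0.057  0.172]]
```

View pics/o1.png

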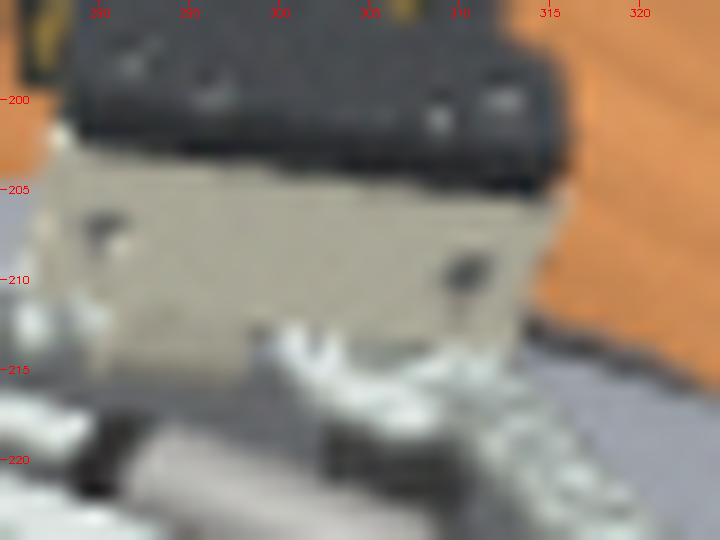

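The horizontal pull on the tool has fallen to about zero with the eye about 4.3 mm short of centre, so the neck carries the spring. I'll release and withdraw.

Request:
{"method": "play_rows", "body": {"moves": [[[-0.0003, 0, 0, 0, -0.4], [0, 0, 0, 0, -0.4], [0, 0, 0, 0, -0.3], [0, 0, 0, 0, -0.3], [-0.003, 0, 0, 0, -0.3], [-0.008, 0, 0, 0, -0.3], [-0.015, 0, 0, 0, -0.3], [-0.025, 0, 0, 0, -0.3], [-0.03, 0, 0, 0, -0.3], [-0.03, 0, 0, 0, -0.3]]]}}

```text
time: 25.05
tool_pos: [0.4602, 0.0176, 0.1503]
tool_rot: [0.306, 1.403, -0.374]
contact_force: [1.5, 0.1, -1.0]
opening: 0.0323
```

```bash
python3 - <<'E'
from h import *
plan((.4,.2,.25),51.8,10,-.3)
s=robot.read_camera("scene")[:,:,::-1].copy()
crop(s,245,175,75,55,10.6,"pics/p1.png",5); print(robot.observe()["contact_force"])
E
```

```text
t 25.05 p [0.4602 0.0176 0.1503] yaw 51.27
[-0.01, 0.0105, -0.0161, np.float64(-0.05), -0.3], [-0.01, 0.0105, -0.0161, np.float64(-0.05), -0.3], [-0.01, 0.0105, -0.0161, np.float64(-0.05), -0.3], [-0.01, 0.0105, -0.0161, np.float64(-0.05), -0.3], [-0.01, 0.0105, -0.0161, np.float64(-0.05), -0.3], [-0.01, 0.0105, -0.0161, np.float64(-0.05), -0.3], [-0.01, 0.0105, -0.016, np.float64(-0.05), -0.3], [-0.01, 0.0106, -0.016, np.float64(-0.05), -0.3], [-0.01, 0.0106, -0.016, np.float64(-0.05), -0.3], [-0.01, 0.0106, -0.016, np.float64(-0.05), -0.3], 
[1.57705422 0.61361012 5.27838725]
```

View pics/p1.png

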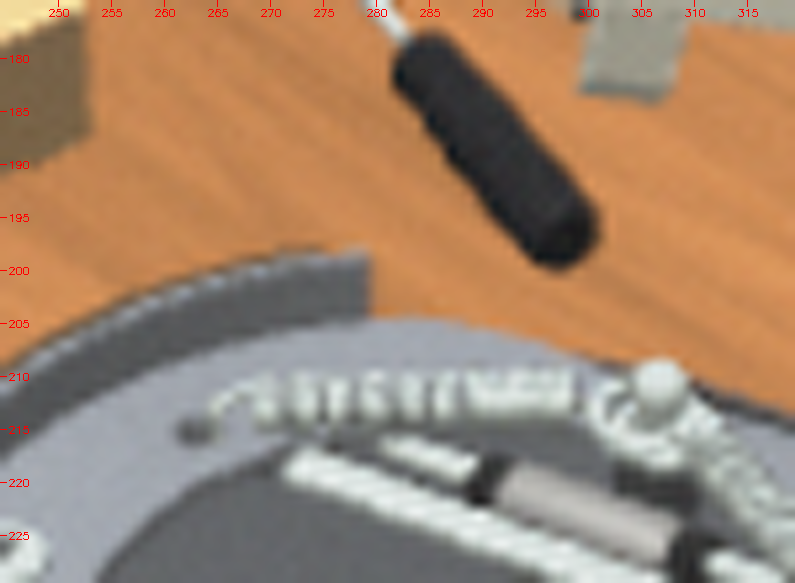

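The spring sits under the head with its hook in the hole (263,214). I'll clear the arm and check from above too.

Request:
{"method": "play_rows", "body": {"moves": [[[-0.015, 0, 0, 0, -0.3], [-0.015, 0.01, -0.016, 0, -0.3], [-0.01, 0.02, -0.03, 0, -0.3], [-0.01, 0.02, -0.03, 0, -0.3], [-0.01, 0.02, -0.03, 0, -0.3], [-0.01, 0.02, -0.03, 0, -0.3], [0, 0.02, -0.03, 0, -0.3], [0, 0.02, -0.02, 0, -0.3], [0, 0.01, -0.01, 0, -0.3], [0, 0, 0, 0, -0.3]]]}}

```text
time: 26.1
tool_pos: [0.3856, 0.2623, 0.209]
tool_rot: [0.366, 1.383, -0.317]
contact_force: [0.4, -0.4, -0.2]
opening: 0.0321
```

```bash
python3 - <<'E'
from h import *
s=robot.read_camera("scene")[:,:,::-1].copy();t=robot.read_camera("top")[:,:,::-1].copy()
cv2.imwrite("pics/sf.png",s)
crop(s,250,200,70,30,11,"pics/q1.png",5); crop(t,225,160,65,60,10,"pics/q2.png",5); print(pose()[1],robot.observe()["time"],robot.observe()["contact_force"])
E
```

```text
[0.3858738  0.26072603 0.20896639] 26.2 [0.09547215 0.0848451  0.9156433 ]
```

View pics/q1.png

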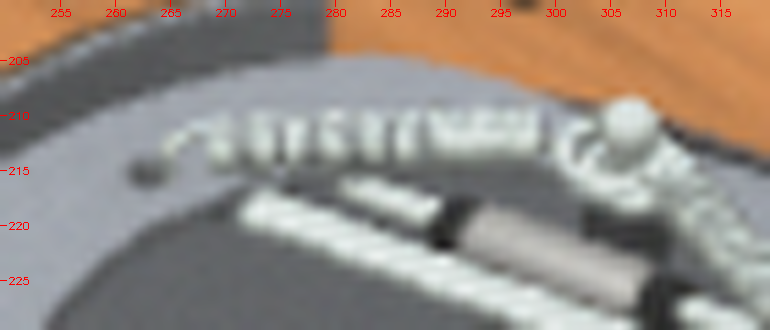

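View pics/q2.png

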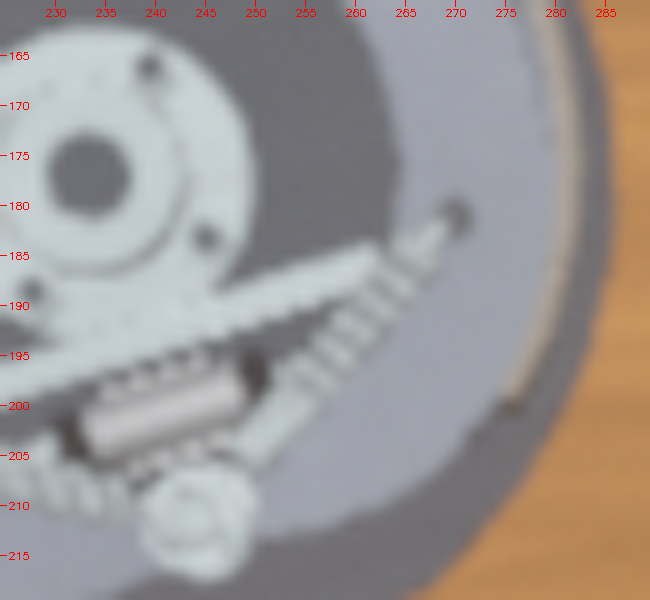

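View pics/sf.png

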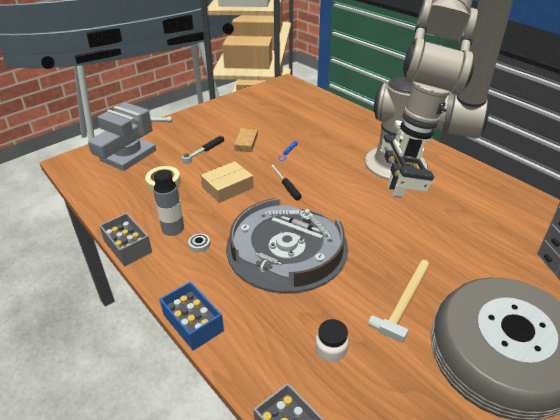

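```bash
python3 - <<'E'
from cell import robot
print(robot.hand_in())
E
```

```text
the job is handed in; nothing more can be done
None
```

The new spring is fitted: its hook is down in the shoe's hole and its eye sits around the anchor pin below the head. I handed the job in at about 26 s of the 42 s allowed. `hand_in` gives no verdict, so this rests on my own checks.

**What I did:**
- I took the silver spring from the carton and left the blue one alone.
- I put the hook into the hole once with the spring level. From there the eye could not have cleared the pin's head with the hook still in.
- So I lifted the spring out and tilted it in the pads by resting its eye on the pin's head, then hooked it again.
- I then stretched it, and the eye touched the head twice on the way down. Correcting sideways and forward brought it fully down, and I let go.

**Last checks:**
- **Both pictures:** they show the eye around the pin below the head, the coil stretched, level and straight, and the hook in the hole.
- **Forces:** before release the horizontal pull on the tool had dropped to about zero, so the pin's neck was carrying the spring.
- **Stretch:** I estimate a peak of about 25 mm from the pull and the travel, against the 36 mm limit. I did not read it directly.
- **Surroundings:** in the final scene view the other things on the bench looked unmoved, and the arm stands clear.

**Not checked or off:**
- I did not measure the hook's depth in the hole or the shoe's final angle; I judged both from the pictures.
- The tool had tilted about 0.17 rad under the pull by the time I let go.

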